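# Level a tilting dish stage by probing for its high side

## Task

The round table of the levelling stand leans to one side. Take the blue-handled probe out of its white block, touch it gently on the table at several points to find the high side, and press that side down with the probe until the table is level to within two degrees. Put the probe back upright in its block, set the pink culture dish flat in the middle of the table and let go, leaving everything else alone.

Things in the scene. Friction and masses are not known exactly. Their poses are not given: they have to be found in the camera images.
- stand: fixed levelling stand: grey round foot 110 mm across, short post, bare aluminium round table 120 mm across and 6 mm thick on stiff pivots. Origin: centre of the foot's underside, on the work surface; z up. The centre of the table's upper face is straight above it (within 2 mm), 60 to 90 mm up, differing from start to start and not measured. The probe may push on it with up to 30 N, fingers must not
- pivot (a point): middle of the stand 48 mm above its origin, same axes; true pivots 4 mm under to 26 mm over it. The table leans 3 to 7 degrees any way (not measured). It tilts round two pivots along the stand's x and y axes, each held by friction alone (0.5 N m), no spring or stop: it starts to give at about 10 N down on the x axis (or the y axis) 48 mm out, stays where left, and is not moved by lighter touches
- probe: loose hand probe, 115 mm long, 80 g, upright in its block. Origin: lowest point of its round steel tip (8 mm across); z along it, upward. Steel pin 8 mm thick up to 45 mm, dark collar 28 mm across from 45 to 51 mm, blue square grip 18 x 18 mm with black rings from 51 to 111 mm (faces square to its x and y axes), small dark button 12 mm across to 115 mm
- holder: fixed white block 60 x 60 x 50 mm that keeps the probe. Origin: centre of its underside, on the work surface. An upright through hole 17 mm wide in its middle takes the pin; the probe's collar rests on the block's upper face (its tip is then 5 mm above the block's underside)
- dish: loose round culture dish with pink content, closed, 60 mm across and 14 mm tall, 40 g. Origin: centre of its underside; z up. It can be gripped across its diameter
- well_plate: bystander, loose clear multiwell plate with red wells, 86 x 128 x 14 mm. Origin: centre of its underside
There are look-alikes about, which are no part of the job. There is more than one size of the probe; the one meant has the size given above. There is more than one size of the dish; the one meant has the size given above.

How it is judged:
By the outcome, as a careful person would: the job done as asked, in the order asked, and still so for the second after the job is handed in, with the robot touching nothing.
It also fails if it takes over 72 s, if anything falls off the work surface, if the arm or the gripper's body presses on something with over 40 N, if the wrist force passes 120 N, or if a joint passes its speed limit or range.

## Robot

A 6-joint arm with a two-finger parallel gripper is mounted at the origin on a cart in front of the work surface, level with it; the furniture and walls round the work are solid. World frame = base frame: x ahead of the robot, y to its left, z up, the work surface at z = 0. Lengths are in m, angles in rad, forces in N, time in s.
With the tool pointing down it reaches from about 0.35 to 0.8 m from the base axis. Payload 7.3 kg.
Tool frame: the origin (TCP) lies midway between the tips of the shut fingers; the grasp point (between the pads) lies robot.tcp_to_grasp behind it (robot.tcp_to_grasp is the distance from the TCP to the grasp point, in m); x points along the fingers, z is the direction in which the jaws open and shut, and the axes are right-handed (so a half turn about x gives the same grasp; the last joint's range is limited). The gripper opens to 85 mm and grips with 20 to 120 N. Pads are 22 mm wide; open, the fingers measure 114 mm over their backs; the gripper's body (76 mm by 85 mm) begins 54 mm behind the grasp point. The pads swing forward as they close: fully open they stand 13 mm farther back than shut.
Start: joints at [-1.259, 0.342, 1.524, -0, 1.275, -0.146], TCP at [0.232, -0.471, 0.196] pointing down, gripper open.
Joint ranges: [-2.53, 2.53], [-0.77, 2.02], [0.04, 2.7], [-1, 4.14], [0.28, 2.66], [-3.11, 3.11]. Speed limits (rad/s): [2.57, 2.57, 3.14, 3.14, 3.14, 3.14].

## Interface

Orientations are given as a unit quaternion [x, y, z, w].
In Python, from station import robot gives the robot as it stands.
- The arm moves only by the tool play_rows, never from a script. Its argument "plan" is a list of rows, each an object of numbers: "claw": the opening, from 0 (shut) to 1 (fully open); "tx", "ty", "tz": the shift along the tool's x, y, z in units of 50 mm (1.0 is 50 mm); "twist": the turn about the tool's x in units of 5 degrees (1.0 is 5 degrees). A call has exactly 10 rows; each row shifts and turns the commanded pose from where the row before left it, along the tool's axes as they then stand; what a row does not reach is not made up. A row lasts 1/8 s, in which the tool goes at most 62.5 mm and 10.7 degrees, less where a joint would pass 70% of its speed; a pose out of reach is approached as far as the arm can. A call is refused whole if a number of a shift passes 1 or a number of a turn 1, either way. A call with a gripper value outside its range is refused whole. The fingers move at their own pace and stop on an object; "newtons" is the grip in N (left out, the last holds). Time passes only in rows, so rows that do not move let the fingers close, or fill a call up. It gives the time, the measured TCP pose, the force and the opening at its end, in the units of the state.
- robot.observe(): the state, without advancing time (a new reading comes with each control period).
- robot.capture(name): name is "side" or "top" or "wrist"; returns (picture, depth): 420x560x3 uint8, blue, green, red; 420x560 float32, m along the optical axis (not along the pixel's ray), 0 where there is no reading.
- robot.camera_model(name): a dict with "mtx" (3x3 intrinsics, pixels), "k1" (the pictures are not rectified: a ray, as slopes to the right and down, at radius r is drawn at 1 + k1 r^2 times it, then the intrinsics apply), "world_to_cam" (4x4, takes a point from world to camera coordinates); the wrist camera has in their place "T_tool_cam" (4x4, takes a point from camera to tool coordinates, whose origin is the TCP and whose axes are the tool frame's). Camera axes: x right, y up, looking along -z (the intrinsics and any distortion apply to the point x, -y, -z); pixel columns grow to the right and rows downward; lengths in m; the calibration is good to about 2 mm. A picture is of the moment at which its call begins: read the wrist's pose just before it. camera_model takes no time and is no camera call.
- robot.finish_job(): hands the job in, once; it reports no verdict.
The state is a dict: "clock": time; "q": joint angles; "qd": joint speeds; "effort": joint torques, N m; "ee_pos": TCP position; "tool_rot": TCP orientation; "ft_force": force on the tool from outside, world axes, zero at the start; "ft_torque": the same for the moment, N m; "grip_width": opening from 0.0 (shut) to 1.0 (fully open).
Only numpy, scipy, OpenCV 4.12 (cv2) and the standard library are available. Lean on these libraries where they do the work, as an engineer would, in place of code of your own. Each camera call takes 0.05 s, during which the arm holds its last target.

## Working session

There is one attempt and no reset: what is moved stays moved. The work goes in short steps, Python scripts to look and compute and a tool call to move; the robot and the scene stay as the last step left them, time stands still between calls to the robot, and variables do not carry over. Pictures are saved under pics/ and viewed, and the job is handed in when it is done.

Besides the shell and the picture viewer there is one more tool, called after "Call:" by a JSON object that holds its "api" and its "payload", one argument or row to a line. play_rows: Moves the arm, as the interface text tells. Its arguments: {"type":"object","properties":{"plan":{"type":"array"},"newtons":{"type":"number"}},"required":["plan"]}

```bash
ls; mkdir -p pics
python3 - <<'E'
from station import robot
import cv2, numpy as np
s=robot.observe(); print({k:np.round(v,3).tolist() for k,v in s.items()}); print(robot.tcp_to_grasp)
for n in ["side","top","wrist"]:
    im,d=robot.capture(n); cv2.imwrite(f"pics/{n}0.png",im); np.save(f"pics/{n}0.npy",d)
    m=robot.camera_model(n); print(n,{k:np.round(v,4).tolist() for k,v in m.items()})
E
```

```text
pics
{'clock': 0.0, 'q': [-1.259, 0.343, 1.525, -0.0, 1.275, -0.146], 'qd': [-0.001, -0.001, 0.002, -0.001, -0.001, 0.002], 'effort': [-0.0, -43.367, -24.601, -0.0, 0.008, -0.0], 'ee_pos': [0.232, -0.47, 0.195], 'tool_rot': [0.374, 0.601, -0.373, 0.6], 'ft_force': [0.055, -0.303, -0.316], 'ft_torque': [-0.041, -0.017, -0.038], 'grip_width': 1.001}
0.0187
side {'mtx': [[415.7968, 0.0, 272.5788], [0.0, 415.7968, 211.1686], [0.0, 0.0, 1.0]], 'k1': 0.0328, 'world_to_cam': [[0.965, -0.2614, 0.0207, -0.4493], [0.1073, 0.4657, 0.8784, -0.113], [-0.2393, -0.8455, 0.4774, -1.0201], [0.0, 0.0, 0.0, 1.0]]}
top {'mtx': [[385.4574, 0.0, 282.3068], [0.0, 385.4574, 211.4827], [0.0, 0.0, 1.0]], 'k1': -0.0472, 'world_to_cam': [[0.0198, -0.9997, 0.0141, 0.0217], [0.9909, 0.0215, 0.133, -0.4682], [-0.1333, 0.0113, 0.991, -1.1262], [0.0, 0.0, 0.0, 1.0]]}
wrist {'mtx': [[296.9626, 0.0, 275.3056], [0.0, 296.9626, 207.1483], [0.0, 0.0, 1.0]], 'k1': -0.0288, 'T_tool_cam': [[0.0001, 0.3279, -0.9447, -0.1772], [0.0002, 0.9447, 0.3279, 0.0845], [1.0, -0.0002, 0.0, -0.0], [0.0, 0.0, 0.0, 1.0]]}
```

View pics/side0.png

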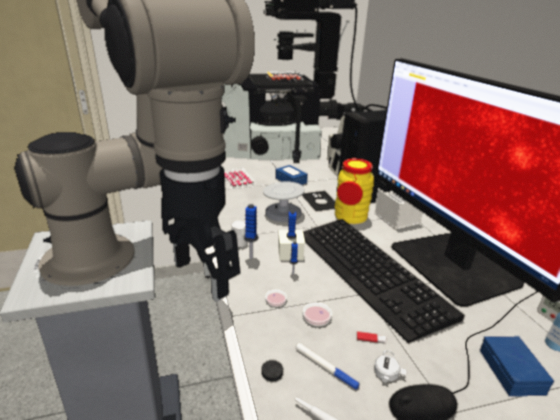

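View pics/top0.png

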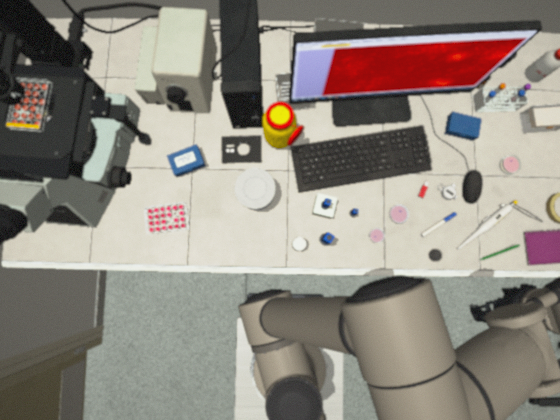

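View pics/wrist0.png

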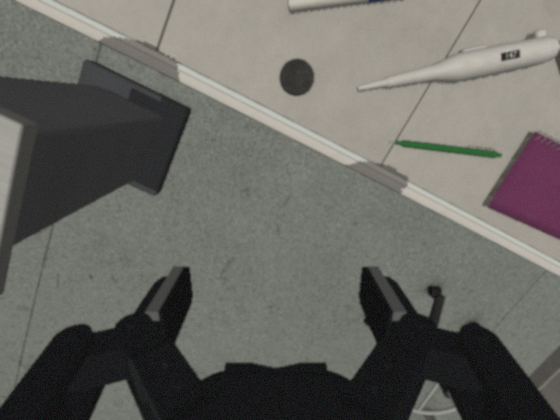

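The top view shows the stand at about (257,189), the white block with a probe at (325,205), and other probes at (354,212) and (327,238). Pink dishes are at (399,214), (376,236) and (512,164). I'll measure them next.

```bash
cat > h.py <<'E'
import numpy as np, cv2
from station import robot
from scipy.spatial.transform import Rotation as R
def cam_world(name, st=None):
    m=robot.camera_model(name)
    if name=="wrist":
        T=np.eye(4); T[:3,:3]=R.from_quat(st["tool_rot"]).as_matrix(); T[:3,3]=st["ee_pos"]
        return m, T@np.array(m["T_tool_cam"])
    return m, np.linalg.inv(np.array(m["world_to_cam"]))
def slopes(m,px):
    px=np.asarray(px,float).reshape(-1,1,2); K=np.array(m["mtx"])
    return cv2.undistortPoints(px,K,np.array([m["k1"],0,0,0,0.]),).reshape(-1,2)
def rays(name,px,st=None):
    m,T=cam_world(name,st); s=slopes(m,px)
    d=np.c_[s[:,0],-s[:,1],-np.ones(len(s))]
    return T[:3,3], d@T[:3,:3].T
def onplane(name,px,z,st=None):
    o,d=rays(name,px,st); t=(z-o[2])/d[:,2]; return o+d*t[:,None]
def cloud(name,depth,st=None):
    h,w=depth.shape; u,v=np.meshgrid(np.arange(w),np.arange(h))
    o,d=rays(name,np.c_[u.ravel(),v.ravel()],st)
    P=(o+d*depth.ravel()[:,None]); P[depth.ravel()==0]=np.nan
    return P.reshape(h,w,3)
def snap(name,tag):
    st=robot.observe(); im,d=robot.capture(name); cv2.imwrite(f"pics/{tag}.png",im); np.save(f"pics/{tag}.npy",d)
    return st,im,d
E
python3 - <<'E'
from h import *
im=cv2.imread("pics/top0.png"); d=np.load("pics/top0.npy"); P=cloud("top",d)
hsv=cv2.cvtColor(im,cv2.COLOR_BGR2HSV)
def comps(mask,nm,z0):
    n,l,s,c=cv2.connectedComponentsWithStats(mask.astype(np.uint8))
    for i in range(1,n):
        if s[i,4]<25: continue
        p=P[l==i]; cc=c[i]
        w=onplane("top",[cc],z0)[0]
        print(nm,np.round(cc,1),s[i],"med",np.round(np.nanmedian(p,0),3),"min",np.round(np.nanpercentile(p,3,axis=0),3),"max",np.round(np.nanpercentile(p,97,axis=0),3))
roi=np.zeros(im.shape[:2],bool); roi[140:265,130:540]=1
comps(roi&(hsv[...,0]>100)&(hsv[...,0]<130)&(hsv[...,1]>120),"blue",.1)
comps(roi&((hsv[...,0]>165)|(hsv[...,0]<8))&(hsv[...,1]>30)&(hsv[...,1]<140),"pink",.014)
print(np.nanmedian(P[180:200,240:270].reshape(-1,3),0))
import sys
big=cv2.resize(im[150:260,130:430],None,fx=2.6,fy=2.6,interpolation=cv2.INTER_CUBIC); cv2.imwrite("pics/topz.png",big)
im=cv2.imread("pics/side0.png"); big=cv2.resize(im[150:350,210:410],None,fx=3,fy=3,interpolation=cv2.INTER_CUBIC); cv2.imwrite("pics/sidez.png",big)
E
```

```text
blue [187.2 161.6] [169 146  35  29 349] med [0.608 0.32  0.038] min [0.58  0.282 0.022] max [0.656 0.374 0.042]
blue [325.9 203.5] [323 199   7   8  29] med [ 0.482 -0.089  0.111] min [ 0.479 -0.097  0.079] max [ 0.491 -0.083  0.121]
blue [449.6 216.3] [445 213  10   7  25] med [ 0.467 -0.487  0.013] min [ 0.458 -0.499  0.01 ] max [ 0.477 -0.472  0.016]
blue [326.8 238.3] [322 233  12  10  58] med [ 0.381 -0.088  0.141] min [ 0.373 -0.103  0.097] max [ 0.396 -0.081  0.148]
pink [510.7 163.9] [503 156  16  17 195] med [ 0.634 -0.685  0.027] min [ 0.613 -0.706  0.023] max [ 0.657 -0.662  0.031]
pink [422.8 190.8] [418 184  10  14  39] med [ 0.545 -0.408  0.007] min [ 0.526 -0.421 -0.002] max [ 0.565 -0.393  0.01 ]
pink [165.4 217.9] [147 204  39  29 526] med [0.444 0.393 0.006] min [ 0.406  0.333 -0.002] max [0.482 0.439 0.016]
pink [398.2 213.8] [391 206  16  16 180] med [ 0.47  -0.325  0.013] min [ 0.451 -0.347  0.009] max [ 0.492 -0.305  0.018]
pink [376.4 235.2] [371 230  12  12 111] med [ 0.404 -0.257  0.01 ] min [ 0.389 -0.274  0.006] max [ 0.42  -0.241  0.015]
pink [528.7 254. ] [525 236  15  29  41] med [ 0.348 -0.734  0.008] min [ 0.323 -0.764  0.002] max [ 0.406 -0.727  0.013]
[0.52380845 0.11345801 0.07742646]
```

View pics/topz.png

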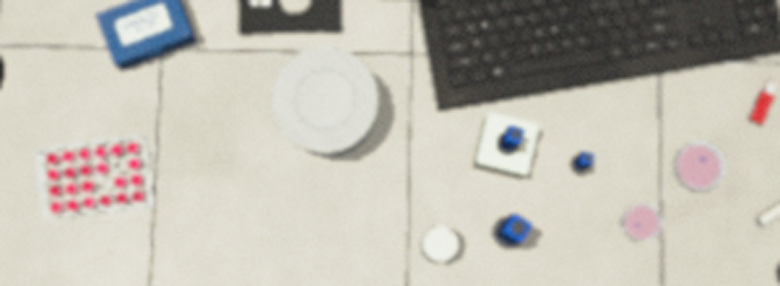

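View pics/sidez.png

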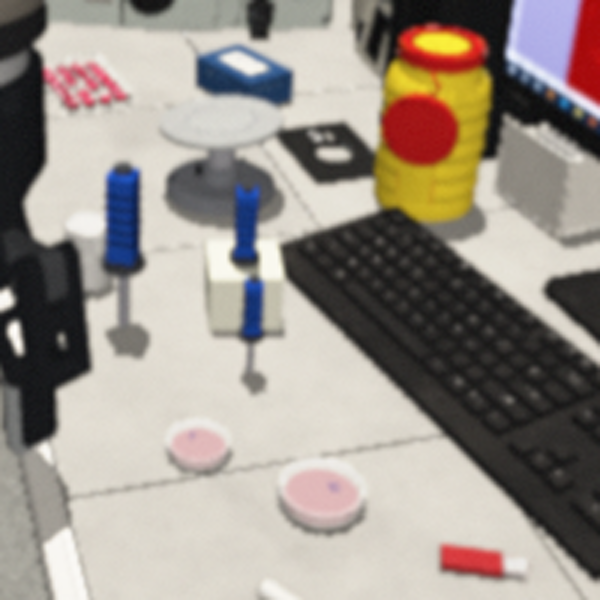

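```bash
cat >> h.py <<'E'
def table_fit(P,c=(0.52,0.113),r=0.056,zr=(0.05,0.11)):
    m=(np.hypot(P[...,0]-c[0],P[...,1]-c[1])<r)&(P[...,2]>zr[0])&(P[...,2]<zr[1])
    q=P[m]; 
    for _ in range(4):
        A=np.c_[q[:,0]-c[0],q[:,1]-c[1],np.ones(len(q))]; s,*_=np.linalg.lstsq(A,q[:,2],rcond=None)
        e=q[:,2]-A@s; k=abs(e)<2.5*e.std(); q=q[k]
    return s,e.std(),len(q)
E
python3 - <<'E'
from h import *
for n in ["top","side"]:
    d=np.load(f"pics/{n}0.npy"); P=cloud(n,d)
    # table outline
    m=(P[...,2]>0.055)&(P[...,2]<0.1)&(abs(P[...,0]-.52)<.09)&(abs(P[...,1]-.11)<.09)
    q=P[m]; print(n,len(q),np.percentile(q,[1,99],axis=0).round(3).tolist())
    l=cv2.connectedComponents(m.astype(np.uint8))[1]
    v,u=np.nonzero(m); (cx,cy),(a,b),an=cv2.fitEllipse(cv2.convexHull(np.c_[u,v].astype(np.float32)))
    print("ell",cx,cy,a,b,an, onplane(n,[[cx,cy]],.077))
    for r in (.056,.04):
        s,e,k=table_fit(P,r=r); print(r,"slope deg x,y",np.degrees(np.arctan(s[:2])).round(2),"z",s[2].round(4),e.round(4),k)
    # work surface check
    m=(abs(P[...,0]-.44)<.05)&(abs(P[...,1]-.2)<.04); q=P[m]; A=np.c_[q[:,:2],np.ones(len(q))]; s=np.linalg.lstsq(A,q[:,2],rcond=None)[0]; print("surf",np.degrees(s[:2]).round(2),np.median(q[:,2]).round(4),(q[:,2]-A@s).std().round(4))
E
```

```text
top 1322 [[0.473, 0.057, 0.071], [0.584, 0.169, 0.085]]
ell 254.79287719726562 188.06124877929688 40.656715393066406 40.90185546875 73.57393646240234 [[0.52836392 0.11324612 0.077     ]]
0.056 slope deg x,y [ 3.85 -3.09] z 0.0771 0.0019 1086
0.04 slope deg x,y [ 4.29 -2.87] z 0.0772 0.0019 581
surf [-0.04  0.16] -0.0 0.0023
side 595 [[0.469, 0.053, 0.07], [0.582, 0.167, 0.081]]
ell 283.3304443359375 190.912353515625 18.093149185180664 41.64630126953125 87.27198028564453 [[0.5235505  0.10181655 0.077     ]]
0.056 slope deg x,y [ 3.55 -3.09] z 0.0754 0.0009 451
0.04 slope deg x,y [ 3.59 -3.04] z 0.0754 0.0008 234
surf [-0.14 -0.04] -0.002 0.0012
```

```bash
cat >> h.py <<'E'
def plan_to(goal, st=None, down=True):
    """shift to goal TCP in tool axes units of 50mm"""
    st=st or robot.observe(); M=R.from_quat(st["tool_rot"]).as_matrix()
    return (M.T@(np.asarray(goal)-st["ee_pos"])/0.05), M
E
python3 - <<'E'
from h import *
st=robot.observe(); u,M=plan_to([0.485,-0.09,0.22]); print(M.round(3)); print(u.round(2), st["clock"])
d=np.load("pics/top0.npy"); P=cloud("top",d); im=cv2.imread("pics/top0.png"); h=cv2.cvtColor(im,cv2.COLOR_BGR2HSV)
# block top: white-ish, z ~0.05
m=(P[...,2]>.042)&(P[...,2]<.062)&(abs(P[...,0]-.48)<.06)&(abs(P[...,1]+.09)<.06)&(h[...,1]<60)
q=P[m]; print(len(q),q.mean(0).round(4))
v,u=np.nonzero(m); w=onplane("top",np.c_[u,v],.05); print(cv2.minAreaRect(w[:,:2].astype(np.float32)*1000))
E
```

```text
[[-0.     0.897  0.442]
 [ 0.001  0.442 -0.897]
 [-1.     0.    -0.001]]
[-0.49  7.9  -4.59] 0.15
350 [ 0.4863 -0.0931  0.05  ]
((487.524658203125, -94.18016052246094), (60.40586471557617, 61.392032623291016), 77.24168395996094)
```

Run:
```python
from h import *
print(plan_to([0.475,-0.13,0.25])[0].round(2))
```

```text
[-1.09  7.37 -3.96]
```

Call:
{"api": "play_rows", "payload": {
  "plan": [
    {"claw": 1, "tx": -0.2, "ty": 0.7, "tz": -0.3, "twist": 0},
    {"claw": 1, "tx": -0.2, "ty": 0.8, "tz": -0.45, "twist": 0},
    {"claw": 1, "tx": -0.2, "ty": 0.8, "tz": -0.45, "twist": 0},
    {"claw": 1, "tx": -0.2, "ty": 0.8, "tz": -0.45, "twist": 0},
    {"claw": 1, "tx": -0.2, "ty": 0.8, "tz": -0.45, "twist": 0},
    {"claw": 0.6, "tx": -0.1, "ty": 0.8, "tz": -0.45, "twist": 0},
    {"claw": 0.6, "tx": 0, "ty": 0.8, "tz": -0.45, "twist": 0},
    {"claw": 0.6, "tx": 0, "ty": 0.8, "tz": -0.45, "twist": 0},
    {"claw": 0.6, "tx": 0, "ty": 0.7, "tz": -0.4, "twist": 0},
    {"claw": 0.6, "tx": 0, "ty": 0.4, "tz": -0.1, "twist": 0}
  ]
}}

```text
clock: 1.4
ee_pos: [0.4773, -0.1283, 0.2506]
tool_rot: [0.373, 0.601, -0.373, 0.601]
ft_force: [0.5, 0.6, 0.4]
grip_width: 0.6
```

Run:
```python
from h import *
st,im,d=snap("wrist","w1"); np.savez("pics/w1st.npz",**st); print(st["clock"],st["ee_pos"],st["ft_force"],st["grip_width"])
```

```text
1.4 [ 0.47729318 -0.12825669  0.25063414] [0.52828147 0.59867507 0.44152871] 0.600113011077195
```

View pics/w1.png

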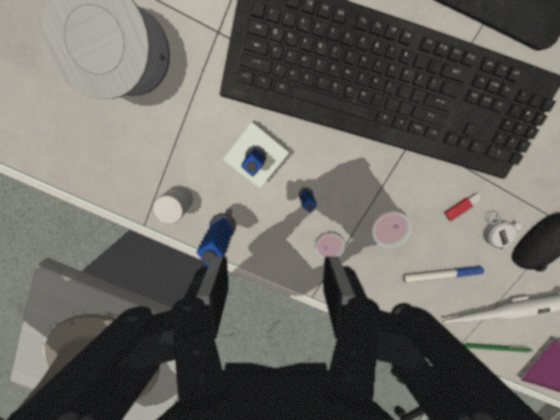

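Run:
```python
from h import *
im=cv2.imread("pics/w1.png")
a=cv2.resize(im[115:195,215:300],(640,600),interpolation=cv2.INTER_CUBIC); cv2.imwrite("pics/w1a.png",a)
b=cv2.resize(im[0:120,30:190],None,fx=4.8,fy=4.8,interpolation=cv2.INTER_CUBIC); cv2.imwrite("pics/w1b.png",b)
```

```text
(no output)
```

View pics/w1a.png

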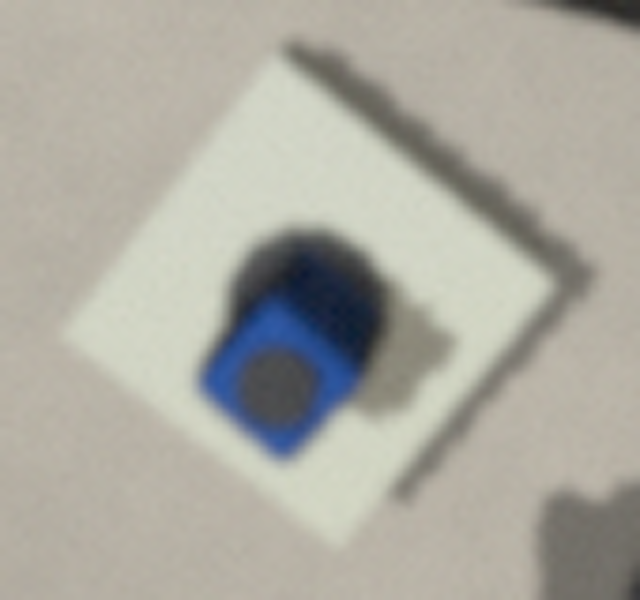

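View pics/w1b.png

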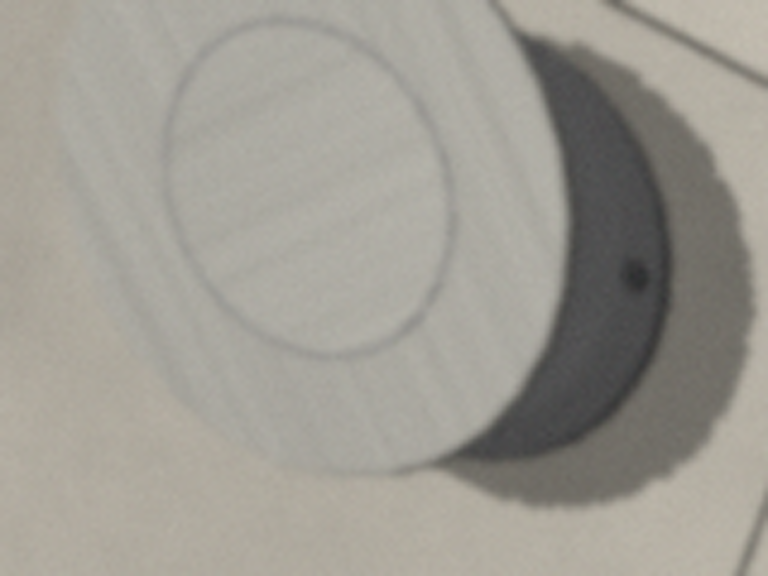

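```bash
python3 - <<'E'
from h import *
st=dict(np.load("pics/w1st.npz"))
za=lambda L:[(215+x*85/640-.5,115+y*80/600-.5) for x,y in L]
zb=lambda L:[(30+x/4.8,y/4.8) for x,y in L]
W=lambda L,z:onplane("wrist",L,z,st)[:,:2]
b=W(za([(280,55),(562,285),(342,548),(65,332)]),.05); print("block",b.round(4).tolist(),b.mean(0).round(4),np.linalg.norm(np.roll(b,-1,0)-b,axis=1).round(4))
e=np.roll(b,-1,0)-b; print("yaw",np.degrees(np.arctan2(e[:,1],e[:,0])).round(1))
b=W(za([(275,290),(360,380),(282,460),(200,380)]),.116); print("grip",b.mean(0).round(4),np.linalg.norm(np.roll(b,-1,0)-b,axis=1).round(4))
e=np.roll(b,-1,0)-b; print("yaw",np.degrees(np.arctan2(e[:,1],e[:,0])).round(1))
print("button",W(za([(277,385)]),.12))
print("screw",W(zb([(635,275)]),.012))
for l in ([(180,150),(330,70)],[(470,60),(560,250)],[(200,275),(400,195)]):
    p=W(zb(l),.077); e=p[1]-p[0]; print("tex",np.degrees(np.arctan2(e[1],e[0])).round(1))
im=cv2.imread("pics/w1.png"); d=np.load("pics/w1.npy"); P=cloud("wrist",d,st)
h=cv2.cvtColor(im,cv2.COLOR_BGR2HSV)
m=(((h[...,0]>165)|(h[...,0]<8))&(h[...,1]>30)&(h[...,1]<140)).astype(np.uint8); m[:200]=0
n,l,s,c=cv2.connectedComponentsWithStats(m)
for i in range(1,n):
    if s[i,4]<150: continue
    v,u=np.nonzero(l==i); w=W(np.c_[u,v],.012); print("pink",c[i].round(1),s[i,4],cv2.minEnclosingCircle((w*1000).astype(np.float32)),w.mean(0).round(4), np.nanmedian(P[l==i],0).round(3))
s,e,k=table_fit(P,c=(.526,.113)); print("wrist tilt",np.degrees(np.arctan(s[:2])),s[2],e,k)
q=P[(abs(P[...,0]-.42)<.04)&(abs(P[...,1]+.0)<.04)]; A=np.c_[q[:,:2],np.ones(len(q))]; s=np.linalg.lstsq(A,q[:,2],rcond=None)[0]; print("surf",np.degrees(s[:2]),np.median(q[:,2]))
E
python3 - <<'E'
import cv2
im=cv2.imread("pics/w1.png"); cv2.imwrite("pics/w1c.png",cv2.resize(im[190:270,300:430],None,fx=6,fy=6,interpolation=cv2.INTER_CUBIC))
E
```

```text
block [[0.5218, -0.0736], [0.5088, -0.132], [0.4508, -0.1186], [0.4644, -0.0601]] [ 0.4865 -0.0961] [0.0598 0.0595 0.06   0.059 ]
yaw [-102.5  167.    77.   -13.2]
grip [ 0.4872 -0.0951] [0.0172 0.0161 0.0161 0.0167]
yaw [-111.1  162.1   70.6  -14.3]
button [[ 0.48702353 -0.09521165]]
screw [[0.54067011 0.0641246 ]]
tex -41.5
tex -132.0
tex -46.1
pink [390. 228.] 683 ((470.6076965332031, -326.9962463378906), 23.88841438293457) [ 0.471  -0.3265] [ 0.471 -0.326  0.013]
pink [329.1 245.4] 389 ((402.16412353515625, -257.5126647949219), 20.18669319152832) [ 0.4042 -0.2576] [ 0.404 -0.259  0.01 ]
wrist tilt [ 3.56651655 -3.12541162] 0.07657760593921763 0.0007418824582460081 7807
surf [-15.08948232  -8.85604786] -0.0006722272484553371
```

View pics/w1c.png

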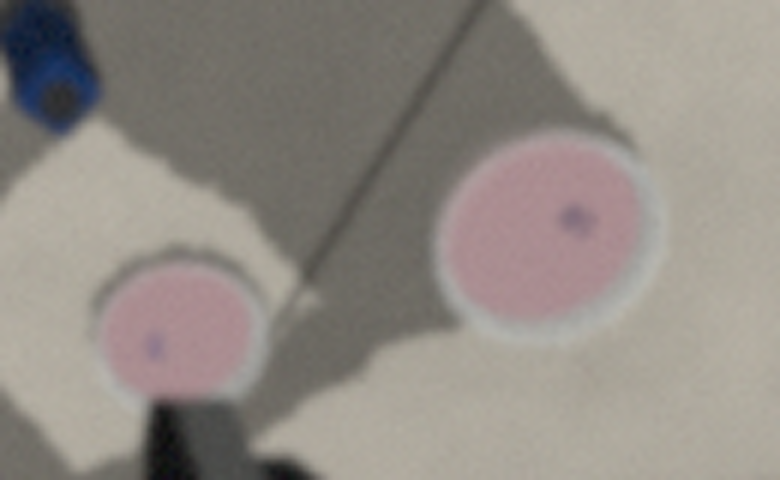

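Call:
{"api": "play_rows", "payload": {
  "plan": [
    {"claw": 0.6, "tx": 0, "ty": 0.46, "tz": -0.5, "twist": 0},
    {"claw": 0.6, "tx": 0.2, "ty": 0, "tz": 0, "twist": -1},
    {"claw": 0.6, "tx": 0.2, "ty": 0, "tz": 0, "twist": -1},
    {"claw": 0.6, "tx": 0.2, "ty": 0, "tz": 0, "twist": -1},
    {"claw": 0.6, "tx": 0.2, "ty": 0, "tz": 0, "twist": -1},
    {"claw": 0.6, "tx": 0.2, "ty": 0, "tz": 0, "twist": -1},
    {"claw": 0.6, "tx": 0.2, "ty": 0, "tz": 0, "twist": -1},
    {"claw": 0.6, "tx": 0.2, "ty": 0, "tz": 0, "twist": -1},
    {"claw": 0.6, "tx": 0.2, "ty": 0, "tz": 0, "twist": -1},
    {"claw": 0.6, "tx": 0, "ty": 0, "tz": 0, "twist": -1}
  ]
}}

```text
clock: 2.7
ee_pos: [0.4853, -0.0979, 0.1698]
tool_rot: [0.115, 0.699, -0.114, 0.697]
ft_force: [0.6, -0.1, -0.2]
grip_width: 0.601
```

Run:
```python
from h import *
st,im,d=snap("wrist","w2"); u,M=plan_to([0.487,-0.0955,0.068]); print(u.round(3),M.round(3),st["q"].round(2))
```

```text
[2.043 0.056 0.015] [[-0.002  0.316  0.949]
 [ 0.     0.949 -0.316]
 [-1.    -0.    -0.002]] [-0.35  0.31  1.64 -0.    1.19 -0.03]
```

View pics/w2.png

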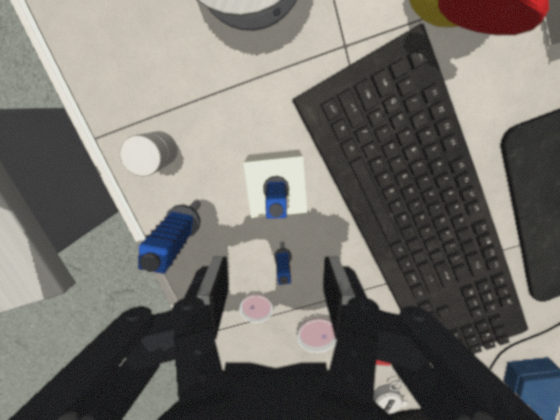

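Call:
{"api": "play_rows", "payload": {
  "plan": [
    {"claw": 0.6, "tx": 0.34, "ty": 0.05, "tz": 0.02, "twist": 0},
    {"claw": 0.6, "tx": 0.34, "ty": 0, "tz": 0, "twist": 0},
    {"claw": 0.6, "tx": 0.34, "ty": 0, "tz": 0, "twist": 0},
    {"claw": 0.6, "tx": 0.34, "ty": 0, "tz": 0, "twist": 0},
    {"claw": 0.6, "tx": 0.34, "ty": 0, "tz": 0, "twist": 0},
    {"claw": 0.6, "tx": 0.34, "ty": 0, "tz": 0, "twist": 0},
    {"claw": 0, "tx": 0, "ty": 0, "tz": 0, "twist": 0},
    {"claw": 0, "tx": 0, "ty": 0, "tz": 0, "twist": 0},
    {"claw": 0, "tx": 0, "ty": 0, "tz": 0, "twist": 0},
    {"claw": 0, "tx": 0, "ty": 0, "tz": 0, "twist": 0}
  ],
  "newtons": 80
}}

```text
clock: 4.0
ee_pos: [0.4885, -0.0958, 0.0695]
tool_rot: [0.115, 0.697, -0.115, 0.698]
ft_force: [-0.2, 0.4, 3.5]
grip_width: 0.183
```

Call:
{"api": "play_rows", "payload": {
  "plan": [
    {"claw": 0, "tx": 0, "ty": 0, "tz": 0, "twist": 0},
    {"claw": 0, "tx": -0.1, "ty": 0, "tz": 0, "twist": 0},
    {"claw": 0, "tx": -0.2, "ty": 0, "tz": 0, "twist": 0},
    {"claw": 0, "tx": -0.3, "ty": 0, "tz": 0, "twist": 0},
    {"claw": 0, "tx": -0.4, "ty": 0, "tz": 0, "twist": 0},
    {"claw": 0, "tx": -0.4, "ty": 0, "tz": 0, "twist": 0},
    {"claw": 0, "tx": -0.4, "ty": 0, "tz": 0, "twist": 0},
    {"claw": 0, "tx": -0.3, "ty": 0, "tz": 0, "twist": 0},
    {"claw": 0, "tx": -0.2, "ty": 0, "tz": 0, "twist": 0},
    {"claw": 0, "tx": -0.1, "ty": 0, "tz": 0, "twist": 0}
  ]
}}

```text
clock: 5.25
ee_pos: [0.4881, -0.0956, 0.1894]
tool_rot: [0.115, 0.697, -0.115, 0.698]
ft_force: [-0.0, 0.4, -0.4]
grip_width: 0.18
```

Run:
```python
from h import *
st,im,d=snap("side","s3"); print(st["ee_pos"],st["ft_force"],st["ft_torque"],st["grip_width"])
cv2.imwrite("pics/s3z.png",cv2.resize(im[120:300,160:400],None,fx=3.2,fy=3.2,interpolation=cv2.INTER_CUBIC))
```

```text
[ 0.4880598  -0.09562029  0.18938009] [-0.00361174  0.35518246 -0.35509657] [ 0.0087967   0.01160598 -0.01240023] 0.1800414487423799
```

View pics/s3z.png

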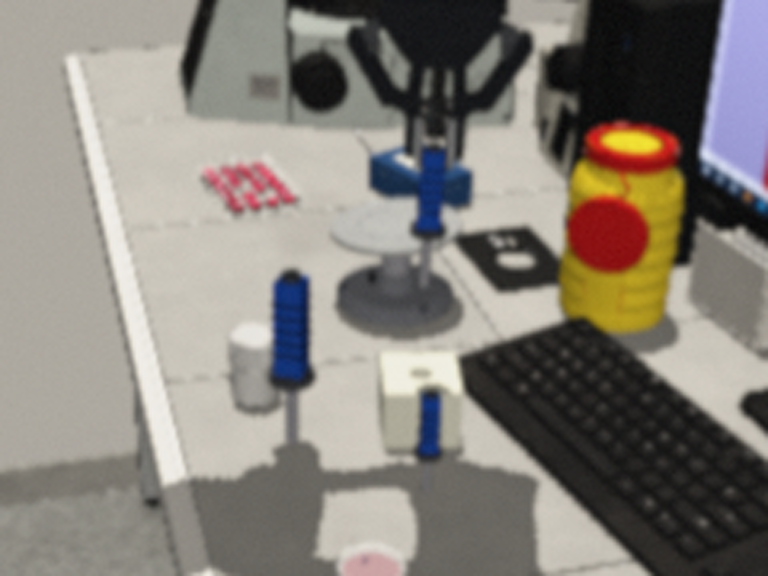

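```bash
cat >> h.py <<'E'
def proj(name,p,st=None):
    m,T=cam_world(name,st); c=(np.linalg.inv(T)@np.r_[p,1])[:3]; s=np.array([c[0],-c[1]])/-c[2]; s=s*(1+m["k1"]*(s@s)); K=np.array(m["mtx"])
    return K[0,0]*s[0]+K[0,2],K[1,1]*s[1]+K[1,2]
E
python3 - <<'E'
from h import *
for z in (.19,.12,.125,.17,.176,.208,.236,.24):
    x=proj("side",[.488,-.0956,z]); print(z,np.round(x,1),((x[0]-160)*3.2,(x[1]-120)*3.2))
d=np.load("pics/s3.npy"); P=cloud("side",d); print(P[165:192,294][::3].round(3))
im=cv2.imread("pics/s3.png"); cv2.imwrite("pics/s3y.png",cv2.resize(im[110:230,250:350],None,fx=6,fy=5,interpolation=cv2.INTER_CUBIC))
E
```

```text
0.19 [294.3 184.6] (np.float64(429.9113980436647), np.float64(206.6648181769235))
0.12 [293.  211.1] (np.float64(425.64257288372795), np.float64(291.44503294810073))
0.125 [293.1 209.2] (np.float64(425.9373876359141), np.float64(285.57875821091704))
0.17 [294.  192.3] (np.float64(428.6598507610612), np.float64(231.48507450853822))
0.176 [294.1 190. ] (np.float64(429.0325503442473), np.float64(224.0907249570839))
0.208 [294.7 177.5] (np.float64(431.06072655399515), np.float64(183.89777595819123))
0.236 [295.3 166.1] (np.float64(432.8934704334745), np.float64(147.64427902575244))
0.24 [295.4 164.5] (np.float64(433.1598875429067), np.float64(142.37951231829067))
[[ 0.485 -0.095  0.239]
 [ 0.483 -0.101  0.234]
 [ 0.483 -0.103  0.228]
 [ 0.483 -0.104  0.221]
 [ 0.483 -0.106  0.214]
 [ 0.482 -0.109  0.208]
 [ 0.484 -0.103  0.198]
 [ 0.485 -0.103  0.19 ]
 [ 0.485 -0.104  0.183]]
```

View pics/s3y.png

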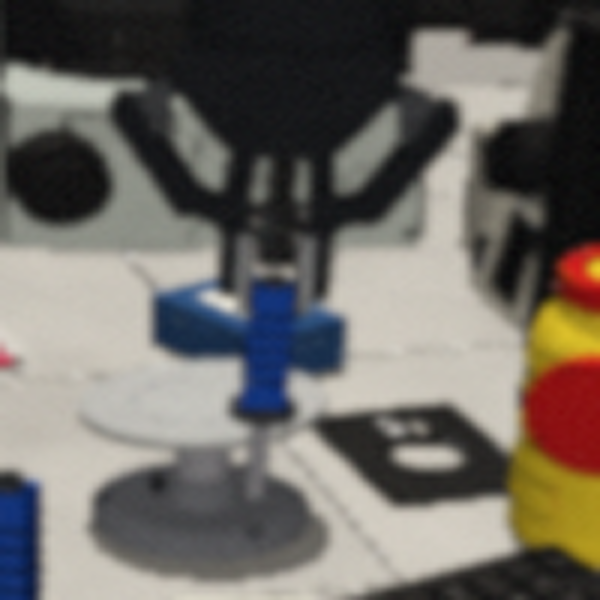

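Run:
```python
from h import *
d=np.load("pics/s3.npy"); P=cloud("side",d); im=cv2.imread("pics/s3.png")
for c in (288,290,292,300,302,304):
    print(c)
    for r in range(158,188,3): print("  ",r,P[r,c].round(3),im[r,c])
```

```text
288
   158 [ 0.47  -0.096  0.257] [42 41 41]
   161 [ 0.471 -0.094  0.249] [43 42 41]
   164 [ 0.471 -0.095  0.242] [52 50 50]
   167 [ 0.471 -0.094  0.235] [55 55 54]
   170 [0.611 0.337 0.037] [192 204 207]
   173 [0.606 0.318 0.034] [141 110  87]
   176 [0.6   0.299 0.032] [84 54 32]
   179 [0.599 0.296 0.022] [71 46 27]
   182 [0.555 0.157 0.077] [161 162 161]
   185 [0.55  0.143 0.074] [185 191 192]
290
   158 [ 0.473 -0.101  0.259] [92 92 93]
   161 [ 0.473 -0.102  0.252] [100 102 101]
   164 [ 0.473 -0.103  0.245] [102 101 102]
   167 [ 0.474 -0.1    0.237] [97 96 98]
   170 [ 0.474 -0.1    0.229] [114 116 117]
   173 [0.611 0.312 0.036] [133 114 100]
   176 [0.604 0.289 0.036] [98 57 32]
   179 [0.6   0.277 0.03 ] [69 38 19]
   182 [ 0.476 -0.098  0.199] [116 102  97]
   185 [ 0.477 -0.096  0.19 ] [131 120 115]
292
   158 [ 0.477 -0.102  0.259] [73 75 75]
   161 [0.679 0.501 0.   ] [89 92 93]
   164 [ 0.672  0.477 -0.002] [122 122 123]
   167 [ 0.481 -0.095  0.234] [87 50 40]
   170 [ 0.478 -0.103  0.23 ] [106  52  32]
   173 [ 0.479 -0.103  0.223] [100  54  34]
   176 [ 0.48
[... 692 characters left out ...]
 [71 71 70]
   167 [ 0.501 -0.105  0.236] [64 65 64]
   170 [ 0.501 -0.106  0.23 ] [109  98  89]
   173 [0.652 0.307 0.035] [126  84  53]
   176 [0.646 0.288 0.032] [85 55 32]
   179 [0.645 0.284 0.023] [78 50 29]
   182 [0.648 0.29  0.009] [76 47 26]
   185 [0.646 0.283 0.001] [124 125 124]
304
   158 [ 0.503 -0.108  0.259] [44 45 44]
   161 [ 0.504 -0.108  0.252] [57 59 60]
   164 [ 0.504 -0.109  0.245] [73 78 78]
   167 [ 0.505 -0.107  0.237] [91 97 99]
   170 [0.696 0.407 0.   ] [151 155 157]
   173 [0.656 0.297 0.038] [130  92  65]
   176 [0.653 0.288 0.031] [75 47 26]
   179 [0.656 0.295 0.017] [76 49 27]
   182 [0.656 0.293 0.007] [75 48 28]
   185 [ 0.656  0.292 -0.004] [136 143 146]
```

Run:
```python
from h import *
m=robot.camera_model("wrist"); T=np.array(m["T_tool_cam"])
for f,pts in (("w2",[(222,262),(218,280),(332,262),(336,280),(215,300)]),("w1",[(212,262),(334,262),(210,285)]),("wrist0",[(182,270),(185,285),(370,270),(372,285)])):
    d=np.load(f"pics/{f}.npy")
    for p in pts:
        s=slopes(m,[p])[0]; z=d[p[1],p[0]]; c=np.array([s[0]*z,-s[1]*z,-z,1]); print(f,p,(T@c)[:3].round(4))
```

```text
w2 (222, 262) [-0.0479  0.011  -0.0264]
w2 (218, 280) [-0.0622  0.0099 -0.0258]
w2 (332, 262) [-0.0475  0.0107  0.028 ]
w2 (336, 280) [-0.0646  0.0115  0.0267]
w2 (215, 300) [-0.0717  0.0062 -0.0256]
w1 (212, 262) [-0.047   0.0104 -0.0316]
w1 (334, 262) [-0.0483  0.0112  0.0288]
w1 (210, 285) [-0.0682  0.0113 -0.0281]
wrist0 (182, 270) [-0.0561  0.0113 -0.0437]
wrist0 (185, 285) [-0.0572  0.0038 -0.0428]
wrist0 (370, 270) [-0.0559  0.0112  0.0443]
wrist0 (372, 285) [-0.0666  0.0102  0.0421]
```

Call:
{"api": "play_rows", "payload": {
  "plan": [
    {"claw": 0, "tx": 0.4, "ty": 0, "tz": 0, "twist": 0},
    {"claw": 0, "tx": 0.5, "ty": 0, "tz": 0, "twist": 0},
    {"claw": 0, "tx": 0.5, "ty": 0, "tz": 0, "twist": 0},
    {"claw": 0, "tx": 0.5, "ty": 0, "tz": 0, "twist": 0},
    {"claw": 0, "tx": 0.4, "ty": 0, "tz": 0, "twist": 0},
    {"claw": 0, "tx": 0.08, "ty": 0, "tz": 0, "twist": 0},
    {"claw": 0.5, "tx": 0, "ty": 0, "tz": 0, "twist": 0},
    {"claw": 0.5, "tx": 0, "ty": 0, "tz": 0, "twist": 0},
    {"claw": 0.5, "tx": 0.3, "ty": 0, "tz": 0, "twist": 0},
    {"claw": 0.5, "tx": 0.3, "ty": 0, "tz": 0, "twist": 0}
  ]
}}

```text
clock: 6.55
ee_pos: [0.4878, -0.0956, 0.0387]
tool_rot: [0.115, 0.698, -0.115, 0.698]
ft_force: [-0.1, -0.2, -0.1]
grip_width: 0.499
```

Run:
```python
from h import *
st,im,d=snap("side","s4"); print(st["ee_pos"],st["ft_force"],st["grip_width"])
cv2.imwrite("pics/s4y.png",cv2.resize(im[130:270,230:350],None,fx=5,fy=4.2,interpolation=cv2.INTER_CUBIC))
```

```text
[ 0.48777656 -0.09557472  0.03865583] [-0.06930363 -0.23443177 -0.13861295] 0.4988822683338638
```

View pics/s4y.png

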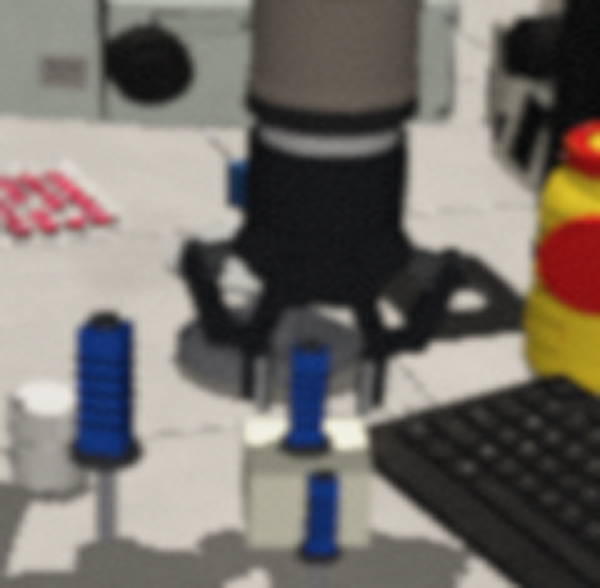

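Call:
{"api": "play_rows", "payload": {
  "plan": [
    {"claw": 0, "tx": 0, "ty": 0, "tz": 0, "twist": 0},
    {"claw": 0, "tx": 0, "ty": 0, "tz": 0, "twist": 0},
    {"claw": 0, "tx": 0, "ty": 0, "tz": 0, "twist": 0},
    {"claw": 0, "tx": -0.1, "ty": 0, "tz": 0, "twist": 0},
    {"claw": 0, "tx": -0.3, "ty": 0, "tz": 0, "twist": 0},
    {"claw": 0, "tx": -0.5, "ty": 0, "tz": 0, "twist": 0},
    {"claw": 0, "tx": -0.5, "ty": 0, "tz": 0, "twist": 0},
    {"claw": 0, "tx": -0.5, "ty": 0, "tz": 0, "twist": 0},
    {"claw": 0, "tx": -0.3, "ty": 0, "tz": 0, "twist": 0},
    {"claw": 0, "tx": 0, "ty": 0, "tz": 0, "twist": 0}
  ],
  "newtons": 100
}}

```text
clock: 7.85
ee_pos: [0.4889, -0.0959, 0.1519]
tool_rot: [0.115, 0.696, -0.116, 0.699]
ft_force: [0.4, 0.5, -0.1]
grip_width: 0.194
```

Run:
```python
from h import *
st=robot.observe(); M=R.from_quat(st["tool_rot"]).as_matrix(); print(st["ee_pos"],st["ft_force"],st["grip_width"])
c=np.array([.5262,.1130]); 
# refine center from w1 wrist picture: table points
d=np.load("pics/w1.npy"); s0=dict(np.load("pics/w1st.npz")); P=cloud("wrist",d,s0)
m=(P[...,2]>.06)&(P[...,2]<.095)&(abs(P[...,0]-.52)<.09)&(abs(P[...,1]-.11)<.09); q=P[m][:,:2]
(a,b),r=cv2.minEnclosingCircle((q*1000).astype(np.float32)); print("wrist circ",a,b,r, np.median(q,0))
d=np.load("pics/top0.npy"); P=cloud("top",d)
m=(P[...,2]>.06)&(P[...,2]<.095)&(abs(P[...,0]-.52)<.09)&(abs(P[...,1]-.11)<.09); q=P[m][:,:2]; print("top",cv2.minEnclosingCircle((q*1000).astype(np.float32)),q.mean(0))
```

```text
[ 0.48892909 -0.09593737  0.15185526] [ 0.36756608  0.47337353 -0.14855738] 0.1936790803208636
wrist circ 527.4098510742188 112.50714874267578 60.5805778503418 [0.52400695 0.10689747]
top ((528.619140625, 113.54750061035156), 60.08281707763672) [0.52827007 0.11321287]
```

Call:
{"api": "play_rows", "payload": {
  "plan": [
    {"claw": 0, "tx": 0, "ty": 0.4, "tz": -0.12, "twist": 0},
    {"claw": 0, "tx": 0, "ty": 0.65, "tz": -0.18, "twist": 0},
    {"claw": 0, "tx": 0, "ty": 0.65, "tz": -0.18, "twist": 0},
    {"claw": 0, "tx": 0, "ty": 0.65, "tz": -0.18, "twist": 0},
    {"claw": 0, "tx": 0, "ty": 0.65, "tz": -0.18, "twist": 0},
    {"claw": 0, "tx": 0, "ty": 0.39, "tz": -0.12, "twist": 0},
    {"claw": 0, "tx": 0.25, "ty": 0, "tz": 0, "twist": 0},
    {"claw": 0, "tx": 0.3, "ty": 0, "tz": 0, "twist": 0},
    {"claw": 0, "tx": 0.2, "ty": 0, "tz": 0, "twist": 0},
    {"claw": 0, "tx": 0.03, "ty": 0, "tz": 0, "twist": 0}
  ]
}}

```text
clock: 9.1
ee_pos: [0.4966, 0.0795, 0.1103]
tool_rot: [0.115, 0.698, -0.116, 0.697]
ft_force: [-3.6, -1.6, 5.4]
grip_width: 0.194
```

Run:
```python
from h import *
st,im,d=snap("side","s5"); print(st["ee_pos"],st["ft_force"],st["ft_torque"],st["grip_width"])
print(plan_to([.4968,.0801,.1127],st)[0].round(3))
for z in (.0765,.079): print(np.round(proj("side",[*st["ee_pos"][:2],z]),1))
cv2.imwrite("pics/s5y.png",cv2.resize(im[130:230,220:340],None,fx=6,fy=6,interpolation=cv2.INTER_CUBIC))
```

```text
[0.49655827 0.07953598 0.11033089] [-3.62605529 -1.62115262  5.3662368 ] [-0.19144219  0.689467    0.03245989] 0.19407467882683618
[-0.047  0.012  0.001]
[276.4 195.4]
[276.4 194.6]
```

View pics/s5y.png

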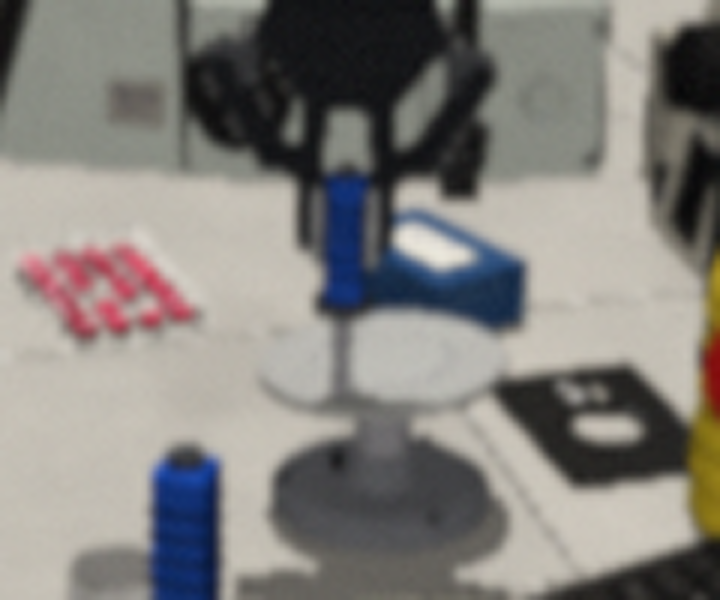

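Call:
{"api": "play_rows", "payload": {
  "plan": [
    {"claw": 0, "tx": -0.2, "ty": 0, "tz": 0, "twist": 0},
    {"claw": 0, "tx": -0.1, "ty": 0.06, "tz": 0.15, "twist": 0},
    {"claw": 0, "tx": 0, "ty": 0.15, "tz": 0.4, "twist": 0},
    {"claw": 0, "tx": 0, "ty": 0.15, "tz": 0.4, "twist": 0},
    {"claw": 0, "tx": 0, "ty": 0.1, "tz": 0.24, "twist": 0},
    {"claw": 0, "tx": 0, "ty": 0, "tz": 0, "twist": 0},
    {"claw": 0, "tx": 0.1, "ty": 0, "tz": 0, "twist": 0},
    {"claw": 0, "tx": 0.08, "ty": 0, "tz": 0, "twist": 0},
    {"claw": 0, "tx": 0.02, "ty": 0, "tz": 0, "twist": 0},
    {"claw": 0, "tx": 0.02, "ty": 0, "tz": 0, "twist": 0}
  ]
}}

```text
clock: 10.4
ee_pos: [0.5607, 0.083, 0.1148]
tool_rot: [0.115, 0.698, -0.115, 0.698]
ft_force: [-1.2, 0.7, 0.2]
grip_width: 0.198
```

Run:
```python
from h import *
st=robot.observe(); print(st["ee_pos"],st["ft_force"],st["ft_torque"],st["grip_width"])
```

```text
[0.56067425 0.0829501  0.11481276] [-1.18802588  0.72333016  0.15652011] [ 0.00203694  0.09271151 -0.04529998] 0.19794401494719113
```

Call:
{"api": "play_rows", "payload": {
  "plan": [
    {"claw": 0, "tx": 0.01, "ty": 0, "tz": 0, "twist": 0},
    {"claw": 0, "tx": 0.01, "ty": 0, "tz": 0, "twist": 0},
    {"claw": 0, "tx": 0.01, "ty": 0, "tz": 0, "twist": 0},
    {"claw": 0, "tx": 0, "ty": 0, "tz": 0, "twist": 0},
    {"claw": 0, "tx": 0, "ty": 0, "tz": 0, "twist": 0},
    {"claw": 0, "tx": 0, "ty": 0, "tz": 0, "twist": 0},
    {"claw": 0, "tx": 0, "ty": 0, "tz": 0, "twist": 0},
    {"claw": 0, "tx": 0, "ty": 0, "tz": 0, "twist": 0},
    {"claw": 0, "tx": 0, "ty": 0, "tz": 0, "twist": 0},
    {"claw": 0, "tx": 0, "ty": 0, "tz": 0, "twist": 0}
  ]
}}

```text
clock: 11.65
ee_pos: [0.561, 0.0829, 0.1139]
tool_rot: [0.115, 0.697, -0.115, 0.698]
ft_force: [-2.3, -0.2, 5.9]
grip_width: 0.194
```

Run:
```python
from h import *
st=robot.observe(); print(st["ee_pos"],st["ft_force"],st["ft_torque"],st["grip_width"])
```

```text
[0.56104281 0.08292476 0.11393969] [-2.341021   -0.19968172  5.93615473] [-0.05217915  0.49151625  0.01367366] 0.19382949646846045
```

Call:
{"api": "play_rows", "payload": {
  "plan": [
    {"claw": 0, "tx": -0.2, "ty": 0, "tz": 0, "twist": 0},
    {"claw": 0, "tx": -0.1, "ty": 0.15, "tz": -0.06, "twist": 0},
    {"claw": 0, "tx": 0, "ty": 0.4, "tz": -0.15, "twist": 0},
    {"claw": 0, "tx": 0, "ty": 0.4, "tz": -0.15, "twist": 0},
    {"claw": 0, "tx": 0, "ty": 0.23, "tz": -0.09, "twist": 0},
    {"claw": 0, "tx": 0.1, "ty": 0, "tz": 0, "twist": 0},
    {"claw": 0, "tx": 0.16, "ty": 0, "tz": 0, "twist": 0},
    {"claw": 0, "tx": 0.07, "ty": 0, "tz": 0, "twist": 0},
    {"claw": 0, "tx": 0.03, "ty": 0, "tz": 0, "twist": 0},
    {"claw": 0, "tx": 0, "ty": 0, "tz": 0, "twist": 0}
  ]
}}

```text
clock: 12.9
ee_pos: [0.5584, 0.1456, 0.1107]
tool_rot: [0.115, 0.698, -0.116, 0.698]
ft_force: [-1.7, -0.9, 3.7]
grip_width: 0.196
```

Run:
```python
from h import *
st=robot.observe(); print(st["ee_pos"],st["ft_force"],st["ft_torque"],st["grip_width"])
```

```text
[0.55844677 0.14560997 0.11065759] [-1.7287102  -0.89807489  3.65648351] [-0.26622006  0.44038299  0.01749366] 0.1956320462320387
```

Call:
{"api": "play_rows", "payload": {
  "plan": [
    {"claw": 0, "tx": -0.2, "ty": 0, "tz": 0, "twist": 0},
    {"claw": 0, "tx": -0.1, "ty": -0.06, "tz": -0.15, "twist": 0},
    {"claw": 0, "tx": 0, "ty": -0.15, "tz": -0.4, "twist": 0},
    {"claw": 0, "tx": 0, "ty": -0.15, "tz": -0.4, "twist": 0},
    {"claw": 0, "tx": 0, "ty": -0.08, "tz": -0.25, "twist": 0},
    {"claw": 0, "tx": 0.1, "ty": 0, "tz": 0, "twist": 0},
    {"claw": 0, "tx": 0.16, "ty": 0, "tz": 0, "twist": 0},
    {"claw": 0, "tx": 0.07, "ty": 0, "tz": 0, "twist": 0},
    {"claw": 0, "tx": 0.03, "ty": 0, "tz": 0, "twist": 0},
    {"claw": 0, "tx": 0.02, "ty": 0, "tz": 0, "twist": 0}
  ]
}}

```text
clock: 14.15
ee_pos: [0.4949, 0.1446, 0.1065]
tool_rot: [0.115, 0.698, -0.115, 0.698]
ft_force: [-1.7, 0.5, 5.6]
grip_width: 0.194
```

Run:
```python
from h import *
st=robot.observe(); print(st["ee_pos"],st["ft_force"],st["ft_torque"],st["grip_width"])
```

```text
[0.49487783 0.14456521 0.10653303] [-1.73718771  0.5122902   5.61994365] [ 0.04723515  0.37031843 -0.04180263] 0.19363199428276867
```

Call:
{"api": "play_rows", "payload": {
  "plan": [
    {"claw": 0, "tx": -0.3, "ty": 0, "tz": 0, "twist": 0},
    {"claw": 0, "tx": -0.1, "ty": -0.1, "tz": 0.2, "twist": 0},
    {"claw": 0, "tx": 0, "ty": -0.25, "tz": 0.55, "twist": 0},
    {"claw": 0, "tx": 0, "ty": -0.25, "tz": 0.55, "twist": 0},
    {"claw": 0, "tx": 0, "ty": -0.19, "tz": 0.39, "twist": 0},
    {"claw": 0, "tx": 0.12, "ty": 0, "tz": 0, "twist": 0},
    {"claw": 0, "tx": 0.12, "ty": 0, "tz": 0, "twist": 0},
    {"claw": 0, "tx": 0.03, "ty": 0, "tz": 0, "twist": 0},
    {"claw": 0, "tx": 0.03, "ty": 0, "tz": 0, "twist": 0},
    {"claw": 0, "tx": 0.02, "ty": 0, "tz": 0, "twist": 0}
  ]
}}

```text
clock: 15.4
ee_pos: [0.5625, 0.0801, 0.1122]
tool_rot: [0.115, 0.696, -0.115, 0.699]
ft_force: [-0.9, -1.9, 11.9]
grip_width: 0.198
```

Run:
```python
from h import *
st=robot.observe(); print(st["ee_pos"],st["ft_force"],st["ft_torque"],st["grip_width"])
```

```text
[0.5625355  0.08012612 0.11223634] [-0.92790561 -1.93673439 11.87315571] [-0.6108258   0.26691737 -0.00464533] 0.19764872797627542
```

Call:
{"api": "play_rows", "payload": {
  "plan": [
    {"claw": 0, "tx": 0.01, "ty": 0, "tz": 0, "twist": 0},
    {"claw": 0, "tx": 0.01, "ty": 0, "tz": 0, "twist": 0},
    {"claw": 0, "tx": 0.01, "ty": 0, "tz": 0, "twist": 0},
    {"claw": 0, "tx": 0.01, "ty": 0, "tz": 0, "twist": 0},
    {"claw": 0, "tx": 0.005, "ty": 0, "tz": 0, "twist": 0},
    {"claw": 0, "tx": 0, "ty": 0, "tz": 0, "twist": 0},
    {"claw": 0, "tx": 0, "ty": 0, "tz": 0, "twist": 0},
    {"claw": 0, "tx": 0, "ty": 0, "tz": 0, "twist": 0},
    {"claw": 0, "tx": 0, "ty": 0, "tz": 0, "twist": 0},
    {"claw": 0, "tx": 0, "ty": 0, "tz": 0, "twist": 0}
  ]
}}

```text
clock: 16.65
ee_pos: [0.5632, 0.08, 0.1103]
tool_rot: [0.115, 0.696, -0.115, 0.7]
ft_force: [0.7, -2.4, 11.3]
grip_width: 0.195
```

Run:
```python
from h import *
st=robot.observe(); print(st["ee_pos"],st["ft_force"],st["ft_torque"],st["grip_width"])
for n in ("top","side"):
    _,im,d=snap(n,n+"6"); P=cloud(n,d)
    for r in (.056,.045):
        try:
            s,e,k=table_fit(P,c=(.5275,.113),r=r); print(n,r,np.degrees(np.arctan(s[:2])).round(2),s[2].round(4),e.round(4),k)
        except Exception as x: print(x)
```

```text
[0.56315758 0.07997945 0.11029083] [ 0.70578106 -2.42122306 11.31859825] [-0.67097166 -0.03231617 -0.01592942] 0.1947760345471224
top 0.056 [-7.28 -2.56] 0.083 0.0018 54
top 0.045 [-25.63   3.07] 0.0966 0.002 12
side 0.056 [-0.45 -2.17] 0.0758 0.0009 440
side 0.045 [-0.55 -2.33] 0.0758 0.0009 286
```

Call:
{"api": "play_rows", "payload": {
  "plan": [
    {"claw": 0, "tx": -0.25, "ty": 0, "tz": 0, "twist": 0},
    {"claw": 0, "tx": 0, "ty": -0.1, "tz": -0.15, "twist": 0},
    {"claw": 0, "tx": 0, "ty": -0.25, "tz": -0.35, "twist": 0},
    {"claw": 0, "tx": 0, "ty": -0.2, "tz": -0.29, "twist": 0},
    {"claw": 0, "tx": 0.1, "ty": 0, "tz": 0, "twist": 0},
    {"claw": 0, "tx": 0.1, "ty": 0, "tz": 0, "twist": 0},
    {"claw": 0, "tx": 0.02, "ty": 0, "tz": 0, "twist": 0},
    {"claw": 0, "tx": 0.02, "ty": 0, "tz": 0, "twist": 0},
    {"claw": 0, "tx": 0.01, "ty": 0, "tz": 0, "twist": 0},
    {"claw": 0, "tx": 0, "ty": 0, "tz": 0, "twist": 0}
  ]
}}

```text
clock: 18.0
ee_pos: [0.5157, 0.066, 0.1086]
tool_rot: [0.115, 0.698, -0.116, 0.698]
ft_force: [-4.2, -2.9, 11.3]
grip_width: 0.196
```

Run:
```python
from h import *
st=robot.observe(); print(st["ee_pos"],st["ft_force"],st["ft_torque"],st["grip_width"])
n="side"
_,im,d=snap(n,n+"7"); P=cloud(n,d)
for r in (.056,.045):
            s,e,k=table_fit(P,c=(.5275,.113),r=r); print(n,r,np.degrees(np.arctan(s[:2])).round(2),s[2].round(4),e.round(4),k)
```

```text
[0.51568521 0.0660341  0.10861883] [-4.24936506 -2.90542775 11.25814946] [-0.77965627  1.10588463 -0.06279656] 0.195837106807937
side 0.056 [0.45 1.03] 0.0759 0.0009 444
side 0.045 [0.33 1.08] 0.0759 0.0008 271
```

Call:
{"api": "play_rows", "payload": {
  "plan": [
    {"claw": 0, "tx": -0.2, "ty": 0, "tz": 0, "twist": 0},
    {"claw": 0, "tx": -0.4, "ty": 0, "tz": 0, "twist": 0},
    {"claw": 0, "tx": -0.4, "ty": -0.1, "tz": 0, "twist": 0},
    {"claw": 0, "tx": -0.3, "ty": -0.3, "tz": -0.1, "twist": 0},
    {"claw": 0, "tx": -0.2, "ty": -0.4, "tz": -0.1, "twist": 0},
    {"claw": 0, "tx": -0.1, "ty": -0.2, "tz": 0, "twist": 0},
    {"claw": 0, "tx": 0, "ty": 0, "tz": 0, "twist": 0},
    {"claw": 0, "tx": 0, "ty": 0, "tz": 0, "twist": 0},
    {"claw": 0, "tx": 0, "ty": 0, "tz": 0, "twist": 0},
    {"claw": 0, "tx": 0, "ty": 0, "tz": 0, "twist": 0}
  ]
}}

```text
clock: 19.3
ee_pos: [0.4901, 0.0228, 0.1877]
tool_rot: [0.115, 0.698, -0.115, 0.697]
ft_force: [-0.3, -0.3, -1.0]
grip_width: 0.197
```

Run:
```python
from h import *
for n in ("wrist","side","top"):
    st,im,d=snap(n,n+"8"); P=cloud(n,d,st)
    for r in (.056,.045):
      try:
        s,e,k=table_fit(P,c=(.5275,.113),r=r,zr=(.06,.095)); print(n,r,np.degrees(np.arctan(s[:2])).round(2),s[2].round(4),e.round(4),k)
      except Exception as x: print(n,x)
print(st["ee_pos"],st["grip_width"])
```

```text
wrist 0.056 [0.38 0.88] 0.0767 0.0007 12548
wrist 0.045 [0.37 0.86] 0.0768 0.0007 8085
side 0.056 [0.37 0.95] 0.0758 0.0009 499
side 0.045 [0.38 0.93] 0.0759 0.0009 325
top 0.056 [0.6  1.06] 0.0776 0.002 586
top 0.045 [1.23 1.29] 0.0778 0.002 345
[0.49010284 0.0227318  0.18781422] 0.20023143950736436
```

View pics/wrist8.png

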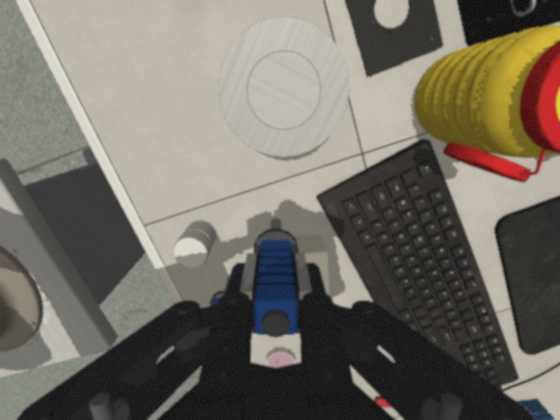

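View pics/side8.png

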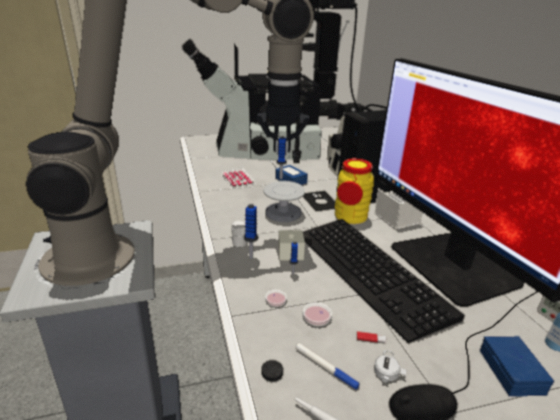

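Run:
```python
from h import *
im=cv2.imread("pics/side8.png").copy()
st=robot.observe(); x,y,z=st["ee_pos"]
for dz in (.154,.199,.265): print(np.round(proj("side",[x,y,dz]),1))
c=cv2.resize(im[110:200,240:330],None,fx=6,fy=6,interpolation=cv2.INTER_CUBIC)
for dz in (.154,.199,.265):
    p=proj("side",[x,y,dz]); cv2.circle(c,(int((p[0]-240)*6),int((p[1]-110)*6)),3,(0,0,255),-1)
cv2.imwrite("pics/s8z.png",c)
print(plan_to([.4878,-.0957,.1877])[0].round(3))
```

```text
[280.6 178.4]
[281.1 162.2]
[282.  137.3]
[ 0.004 -2.257  0.717]
```

View pics/s8z.png

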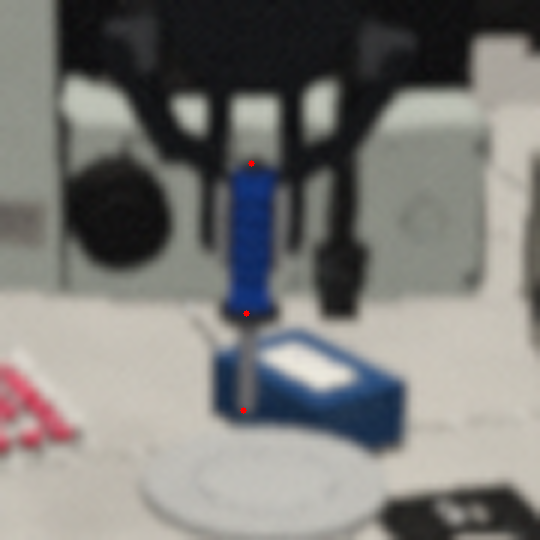

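Call:
{"api": "play_rows", "payload": {
  "plan": [
    {"claw": 0, "tx": 0, "ty": -0.3, "tz": 0.1, "twist": 0},
    {"claw": 0, "tx": 0, "ty": -0.6, "tz": 0.19, "twist": 0},
    {"claw": 0, "tx": 0, "ty": -0.6, "tz": 0.19, "twist": 0},
    {"claw": 0, "tx": 0, "ty": -0.5, "tz": 0.15, "twist": 0},
    {"claw": 0, "tx": 0.1, "ty": -0.26, "tz": 0.09, "twist": 0},
    {"claw": 0, "tx": 0.4, "ty": 0, "tz": 0, "twist": 0},
    {"claw": 0, "tx": 0.5, "ty": 0, "tz": 0, "twist": 0},
    {"claw": 0, "tx": 0.4, "ty": 0, "tz": 0, "twist": 0},
    {"claw": 0, "tx": 0.2, "ty": 0, "tz": 0, "twist": 0},
    {"claw": 0, "tx": 0, "ty": 0, "tz": 0, "twist": 0}
  ]
}}

```text
clock: 20.7
ee_pos: [0.4876, -0.096, 0.1076]
tool_rot: [0.115, 0.698, -0.115, 0.697]
ft_force: [0.2, 0.3, -1.4]
grip_width: 0.197
```

Run:
```python
from h import *
st=robot.observe(); print(st["ee_pos"],st["ft_force"]); print(plan_to([.4878,-.0957,.0387])[0].round(3))
```

```text
[ 0.48755865 -0.09601811  0.10757602] [ 0.17879346  0.30813952 -1.3574722 ]
[1.378 0.008 0.004]
```

Call:
{"api": "play_rows", "payload": {
  "plan": [
    {"claw": 0, "tx": 0.3, "ty": 0, "tz": 0, "twist": 0},
    {"claw": 0, "tx": 0.4, "ty": 0, "tz": 0, "twist": 0},
    {"claw": 0, "tx": 0.4, "ty": 0, "tz": 0, "twist": 0},
    {"claw": 0, "tx": 0.2, "ty": 0, "tz": 0, "twist": 0},
    {"claw": 0, "tx": 0.07, "ty": 0, "tz": 0, "twist": 0},
    {"claw": 0, "tx": 0, "ty": 0, "tz": 0, "twist": 0},
    {"claw": 0.55, "tx": 0, "ty": 0, "tz": 0, "twist": 0},
    {"claw": 0.55, "tx": 0, "ty": 0, "tz": 0, "twist": 0},
    {"claw": 0.55, "tx": -0.1, "ty": 0, "tz": 0, "twist": 0},
    {"claw": 0.55, "tx": -0.3, "ty": 0, "tz": 0, "twist": 0}
  ]
}}

```text
clock: 21.95
ee_pos: [0.4875, -0.096, 0.0599]
tool_rot: [0.115, 0.698, -0.115, 0.697]
ft_force: [0.5, 0.9, -0.1]
grip_width: 0.555
```

Run:
```python
from h import *
st,im,d=snap("side","s9"); print(st["ee_pos"],st["ft_force"],st["grip_width"])
cv2.imwrite("pics/s9y.png",cv2.resize(im[130:270,230:350],None,fx=5,fy=4.2,interpolation=cv2.INTER_CUBIC))
```

```text
[ 0.48745243 -0.09596203  0.05991318] [ 0.47453573  0.88415817 -0.07085032] 0.5553070880550864
```

View pics/s9y.png

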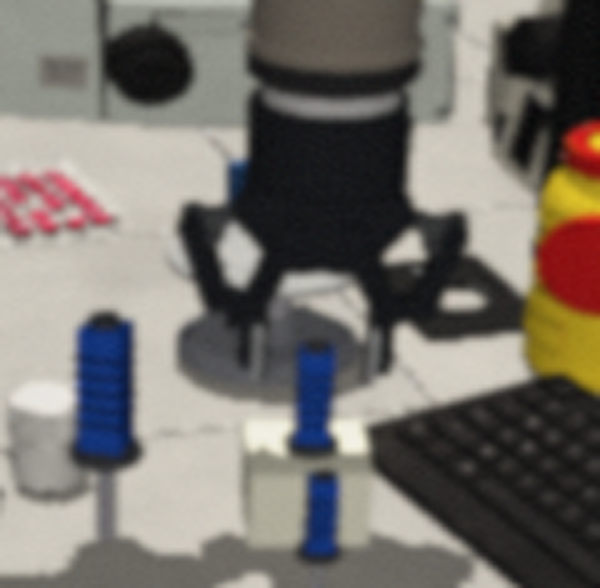

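Call:
{"api": "play_rows", "payload": {
  "plan": [
    {"claw": 0.55, "tx": -0.6, "ty": 0, "tz": 0, "twist": 0},
    {"claw": 0.55, "tx": -0.7, "ty": 0, "tz": 0, "twist": 0},
    {"claw": 0.55, "tx": -0.3, "ty": -0.3, "tz": 0.07, "twist": 0},
    {"claw": 1, "tx": 0, "ty": -0.65, "tz": 0.17, "twist": 0},
    {"claw": 1, "tx": 0, "ty": -0.8, "tz": 0.2, "twist": 0},
    {"claw": 1, "tx": 0, "ty": -0.8, "tz": 0.2, "twist": 0},
    {"claw": 1, "tx": 0, "ty": -0.8, "tz": 0.2, "twist": 0},
    {"claw": 1, "tx": 0.2, "ty": -0.7, "tz": 0.18, "twist": 0},
    {"claw": 1, "tx": 0.4, "ty": -0.43, "tz": 0.12, "twist": 0},
    {"claw": 1, "tx": 0.2, "ty": 0, "tz": 0, "twist": 0}
  ]
}}

```text
clock: 23.25
ee_pos: [0.4692, -0.3277, 0.0991]
tool_rot: [0.116, 0.698, -0.116, 0.697]
ft_force: [0.8, -0.3, -0.5]
grip_width: 1.0
```

Run:
```python
from h import *
st,im,d=snap("wrist","w10"); np.savez("pics/w10st.npz",**st); print(st["ee_pos"],st["ft_force"],st["grip_width"])
d9=np.load("pics/s9.npy"); P=cloud("side",d9)
for c in (280,281,282,283,304,305,306):
    q=P[205:225,c]; ok=(abs(q[:,1]+.1)<.03); print(c,q[ok][-1].round(4) if ok.any() else None)
```

```text
[ 0.46919308 -0.32772066  0.0990522 ] [ 0.80003236 -0.34933945 -0.45838279] 0.999928112148848
280 [ 0.4553 -0.0983  0.1011]
281 [ 0.4572 -0.1     0.1018]
282 [ 0.4607 -0.0971  0.0997]
283 [ 0.4676 -0.0804  0.1146]
304 [ 0.5102 -0.1155  0.1008]
305 [ 0.5134 -0.1128  0.1044]
306 [ 0.5168 -0.1106  0.1027]
```

View pics/w10.png

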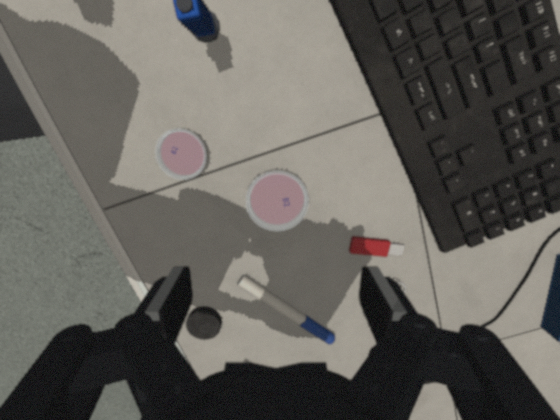

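Run:
```python
from h import *
st=dict(np.load("pics/w10st.npz")); im=cv2.imread("pics/w10.png")
cv2.imwrite("pics/w10z.png",cv2.resize(im[120:240,150:320],None,fx=4.5,fy=4.5,interpolation=cv2.INTER_CUBIC))
h=cv2.cvtColor(im,cv2.COLOR_BGR2HSV)
m=(((h[...,0]>160)|(h[...,0]<12))&(h[...,1]>35)&(h[...,1]<150)).astype(np.uint8)
n,l,s,c=cv2.connectedComponentsWithStats(m)
for i in range(1,n):
    if s[i,4]<600: continue
    v,u=np.nonzero(l==i); w=onplane("wrist",np.c_[u,v],.013,st)[:,:2]; print(c[i].round(1),s[i],[np.round(t,4) for t in cv2.minEnclosingCircle((w).astype(np.float32))],"area diam",2*np.sqrt(s[i,4]/np.pi))
d=np.load("pics/w10.npy"); P=cloud("wrist",d,st)
for box in ((150,290,165,325),(120,200,145,220)):
    q=P[box[0]:box[1]-50,box[2]:box[3]].reshape(-1,3); q=q[(q[:,2]>.006)&(q[:,2]<.03)]; 
    ctr,r=cv2.minEnclosingCircle((q[:,:2]).astype(np.float32)); print(len(q),np.round(ctr,4),r,np.percentile(q[:,2],[50,95]))
print(plan_to([.4705,-.327,-.037])[0].round(2))
```

```text
[182.1 153. ] [ 162  133   41   41 1296] [array([ 0.4051, -0.2595]), np.float64(0.0186)] area diam 40.621650015438455
[276.6 198.7] [ 251  175   52   49 1899] [array([ 0.4704, -0.3273]), np.float64(0.0241)] area diam 49.17196249339733
4255 [ 0.4421 -0.2999] 0.07061342149972916 [0.01270524 0.01408693]
861 [ 0.4046 -0.2547] 0.022494414821267128 [0.00992254 0.01106978]
[ 2.7  -0.01  0.04]
```

View pics/w10z.png

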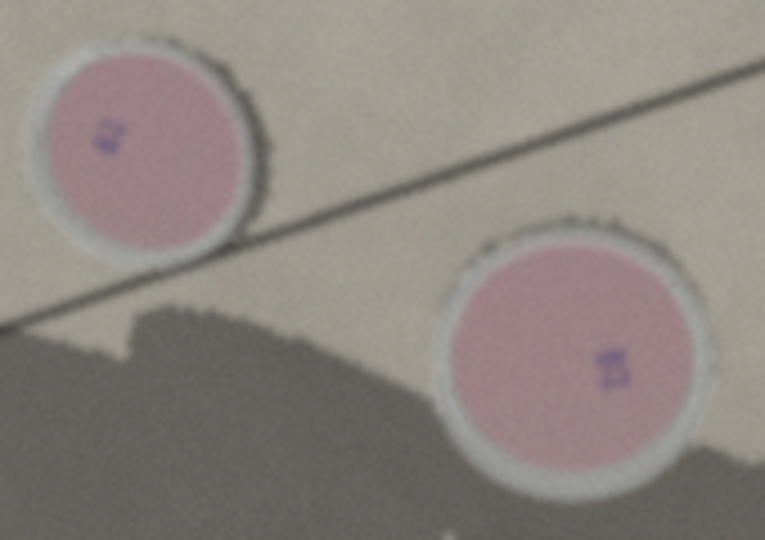

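Call:
{"api": "play_rows", "payload": {
  "plan": [
    {"claw": 1, "tx": 0.4, "ty": 0, "tz": 0.02, "twist": 0},
    {"claw": 1, "tx": 0.55, "ty": 0, "tz": 0, "twist": 0},
    {"claw": 1, "tx": 0.55, "ty": 0, "tz": 0, "twist": 0},
    {"claw": 1, "tx": 0.55, "ty": 0, "tz": 0, "twist": 0},
    {"claw": 1, "tx": 0.4, "ty": 0, "tz": 0, "twist": 0},
    {"claw": 1, "tx": 0.2, "ty": 0, "tz": 0, "twist": 0},
    {"claw": 1, "tx": 0.05, "ty": 0, "tz": 0, "twist": 0},
    {"claw": 0.85, "tx": 0, "ty": 0, "tz": 0, "twist": 0},
    {"claw": 0.85, "tx": 0, "ty": 0, "tz": 0, "twist": 0},
    {"claw": 0.85, "tx": 0, "ty": 0, "tz": 0, "twist": 0}
  ],
  "newtons": 30
}}

```text
clock: 24.55
ee_pos: [0.4709, -0.3271, -0.0349]
tool_rot: [0.115, 0.697, -0.116, 0.698]
ft_force: [0.1, -0.9, 0.4]
grip_width: 0.85
```

Run:
```python
from h import *
st,im,d=snap("side","s11"); print(st["ee_pos"],st["ft_force"],st["grip_width"])
cv2.imwrite("pics/s11z.png",cv2.resize(im[230:350,250:390],None,fx=5,fy=5,interpolation=cv2.INTER_CUBIC))
P=cloud("side",d); print(plan_to([.4704,-.3273,-.037])[0].round(2))
```

```text
[ 0.4709246  -0.32710456 -0.03488712] [ 0.08136253 -0.94705518  0.36802943] 0.8496691619200643
[ 0.04 -0.01 -0.01]
```

View pics/s11z.png

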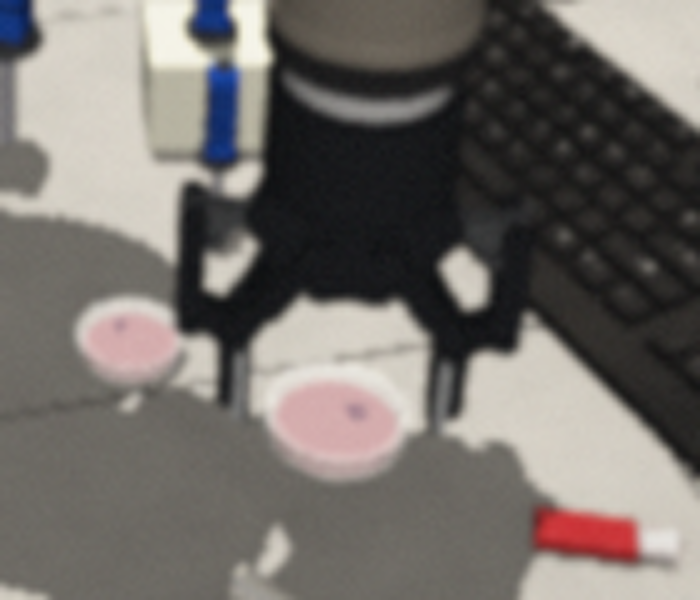

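Call:
{"api": "play_rows", "payload": {
  "plan": [
    {"claw": 0.85, "tx": 0.02, "ty": 0, "tz": 0, "twist": 0},
    {"claw": 0.75, "tx": 0, "ty": 0, "tz": 0, "twist": 0},
    {"claw": 0.6, "tx": 0, "ty": 0, "tz": 0, "twist": 0},
    {"claw": 0.6, "tx": 0, "ty": 0, "tz": 0, "twist": 0},
    {"claw": 0.6, "tx": 0, "ty": 0, "tz": 0, "twist": 0},
    {"claw": 0.6, "tx": 0, "ty": 0, "tz": 0, "twist": 0},
    {"claw": 0.6, "tx": -0.1, "ty": 0, "tz": 0, "twist": 0},
    {"claw": 0.6, "tx": -0.3, "ty": 0, "tz": 0, "twist": 0},
    {"claw": 0.6, "tx": -0.3, "ty": 0, "tz": 0, "twist": 0},
    {"claw": 0.6, "tx": -0.3, "ty": 0, "tz": 0, "twist": 0}
  ],
  "newtons": 30
}}

```text
clock: 25.85
ee_pos: [0.4709, -0.3271, 0.0151]
tool_rot: [0.115, 0.697, -0.116, 0.698]
ft_force: [-0.8, 1.0, -0.5]
grip_width: 0.69
```

Run:
```python
from h import *
st,im,d=snap("side","s12"); print(st["ee_pos"],st["ft_force"],st["grip_width"])
cv2.imwrite("pics/s12z.png",cv2.resize(im[200:330,240:390],None,fx=5,fy=4.5,interpolation=cv2.INTER_CUBIC))
```

```text
[ 0.47093711 -0.32707358  0.01507769] [-0.76154098  1.0450345  -0.48394696] 0.6895060443825718
```

View pics/s12z.png

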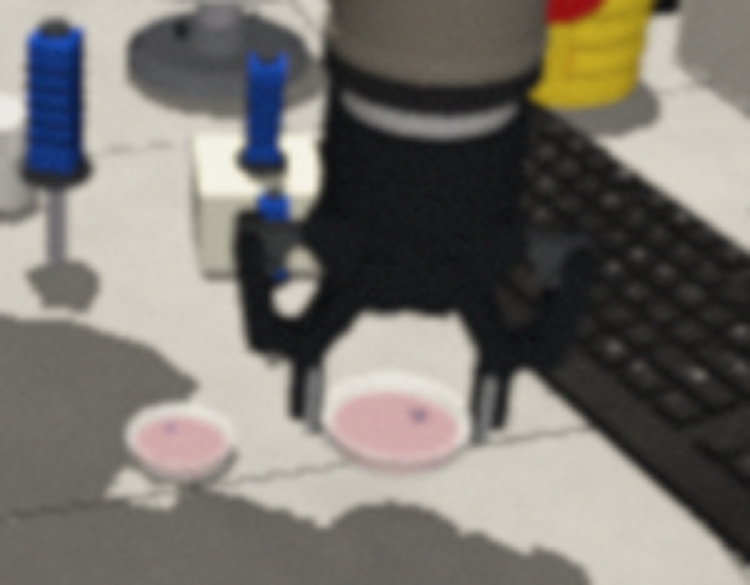

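Call:
{"api": "play_rows", "payload": {
  "plan": [
    {"claw": 0.6, "tx": -0.5, "ty": 0, "tz": 0, "twist": 0},
    {"claw": 0.6, "tx": -0.7, "ty": 0, "tz": 0, "twist": 0},
    {"claw": 0.6, "tx": -0.8, "ty": 0.3, "tz": -0.06, "twist": 0},
    {"claw": 0.6, "tx": -0.6, "ty": 0.6, "tz": -0.12, "twist": 0},
    {"claw": 0.6, "tx": 0, "ty": 0.9, "tz": -0.18, "twist": 0},
    {"claw": 0.6, "tx": 0, "ty": 0.9, "tz": -0.18, "twist": 0},
    {"claw": 0.6, "tx": 0, "ty": 0.9, "tz": -0.18, "twist": 0},
    {"claw": 0.6, "tx": 0, "ty": 0.9, "tz": -0.18, "twist": 0},
    {"claw": 0.6, "tx": 0, "ty": 0.9, "tz": -0.18, "twist": 0},
    {"claw": 0.6, "tx": 0, "ty": 0.8, "tz": -0.16, "twist": 0}
  ]
}}

```text
clock: 27.15
ee_pos: [0.5118, -0.0118, 0.144]
tool_rot: [0.115, 0.697, -0.115, 0.698]
ft_force: [0.7, 0.0, -0.6]
grip_width: 0.688
```

Run:
```python
from h import *
st=robot.observe(); print(st["ee_pos"],st["grip_width"]); print(plan_to([.5275,.113,.055])[0].round(3))
```

```text
[ 0.51175336 -0.01175383  0.14404499] 0.6879471760031779
[ 1.781  2.464 -0.505]
```

Call:
{"api": "play_rows", "payload": {
  "plan": [
    {"claw": 0.6, "tx": 0, "ty": 0.8, "tz": -0.16, "twist": 0},
    {"claw": 0.6, "tx": 0, "ty": 0.8, "tz": -0.16, "twist": 0},
    {"claw": 0.6, "tx": 0, "ty": 0.6, "tz": -0.13, "twist": 0},
    {"claw": 0.6, "tx": 0.2, "ty": 0.26, "tz": -0.05, "twist": 0},
    {"claw": 0.6, "tx": 0.5, "ty": 0, "tz": 0, "twist": 0},
    {"claw": 0.6, "tx": 0.5, "ty": 0, "tz": 0, "twist": 0},
    {"claw": 0.6, "tx": 0.4, "ty": 0, "tz": 0, "twist": 0},
    {"claw": 0.6, "tx": 0.16, "ty": 0, "tz": 0, "twist": 0},
    {"claw": 0.6, "tx": 0, "ty": 0, "tz": 0, "twist": 0},
    {"claw": 0.6, "tx": 0, "ty": 0, "tz": 0, "twist": 0}
  ]
}}

```text
clock: 28.4
ee_pos: [0.5282, 0.111, 0.0563]
tool_rot: [0.115, 0.697, -0.115, 0.698]
ft_force: [-0.4, -0.1, 0.1]
grip_width: 0.694
```

Run:
```python
from h import *
st,im,d=snap("side","s13"); print(st["ee_pos"],st["ft_force"],st["grip_width"]); print(plan_to([.5275,.113,.042])[0].round(3))
cv2.imwrite("pics/s13z.png",cv2.resize(im[130:240,220:350],None,fx=5.5,fy=5.2,interpolation=cv2.INTER_CUBIC))
P=cloud("side",d)
h=cv2.cvtColor(im,cv2.COLOR_BGR2HSV); m=((h[...,0]>165)|(h[...,0]<8))&(h[...,1]>30)&(h[...,1]<140); m[:150]=0;m[205:]=0;m[:,:250]=0;m[:,320:]=0
q=P[m]; q=q[(abs(q[:,0]-.5275)<.04)&(abs(q[:,1]-.113)<.05)]; print(len(q),np.median(q,0),q.mean(0));
```

```text
[0.52823931 0.11095619 0.05627611] [-0.42903217 -0.11799798  0.12661773] 0.6936421669341872
[ 0.287  0.033 -0.027]
116 [0.52123466 0.09242959 0.10386211] [0.52193913 0.09369615 0.10308027]
```

View pics/s13z.png

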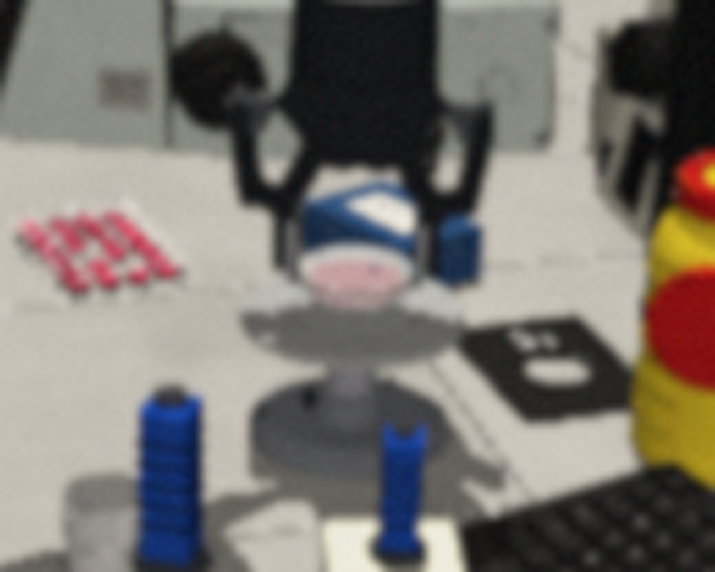

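Call:
{"api": "play_rows", "payload": {
  "plan": [
    {"claw": 0.6, "tx": 0.1, "ty": 0.03, "tz": -0.02, "twist": 0},
    {"claw": 0.6, "tx": 0.08, "ty": 0, "tz": 0, "twist": 0},
    {"claw": 0.6, "tx": 0.05, "ty": 0, "tz": 0, "twist": 0},
    {"claw": 0.6, "tx": 0.02, "ty": 0, "tz": 0, "twist": 0},
    {"claw": 0.6, "tx": 0.01, "ty": 0, "tz": 0, "twist": 0},
    {"claw": 0.6, "tx": 0.01, "ty": 0, "tz": 0, "twist": 0},
    {"claw": 0.6, "tx": 0, "ty": 0, "tz": 0, "twist": 0},
    {"claw": 0.6, "tx": 0, "ty": 0, "tz": 0, "twist": 0},
    {"claw": 0.6, "tx": 0, "ty": 0, "tz": 0, "twist": 0},
    {"claw": 0.6, "tx": 0, "ty": 0, "tz": 0, "twist": 0}
  ]
}}

```text
clock: 29.7
ee_pos: [0.5272, 0.1129, 0.0421]
tool_rot: [0.115, 0.698, -0.115, 0.698]
ft_force: [0.1, -0.6, 0.1]
grip_width: 0.687
```

Run:
```python
from h import *
st=robot.observe(); print(st["ee_pos"],st["ft_force"],st["ft_torque"],st["grip_width"])
```

```text
[0.52719475 0.11286198 0.04206226] [ 0.09541139 -0.64844676  0.08383059] [-0.01369106 -0.01753054 -0.04582724] 0.6871606573317741
```

No contact yet, so I'll go another 1 mm in small steps.

Call:
{"api": "play_rows", "payload": {
  "plan": [
    {"claw": 0.6, "tx": 0.01, "ty": 0, "tz": 0, "twist": 0},
    {"claw": 0.6, "tx": 0.01, "ty": 0, "tz": 0, "twist": 0},
    {"claw": 0.6, "tx": 0, "ty": 0, "tz": 0, "twist": 0},
    {"claw": 0.6, "tx": 0, "ty": 0, "tz": 0, "twist": 0},
    {"claw": 0.6, "tx": 0, "ty": 0, "tz": 0, "twist": 0},
    {"claw": 0.6, "tx": 0, "ty": 0, "tz": 0, "twist": 0},
    {"claw": 0.6, "tx": 0, "ty": 0, "tz": 0, "twist": 0},
    {"claw": 0.6, "tx": 0, "ty": 0, "tz": 0, "twist": 0},
    {"claw": 0.6, "tx": 0, "ty": 0, "tz": 0, "twist": 0},
    {"claw": 0.6, "tx": 0, "ty": 0, "tz": 0, "twist": 0}
  ]
}}

```text
clock: 30.95
ee_pos: [0.5273, 0.1128, 0.0415]
tool_rot: [0.115, 0.697, -0.115, 0.698]
ft_force: [-1.2, -0.7, 5.0]
grip_width: 0.695
```

Run:
```python
from h import *
st,im,d=snap("side","s14"); print(st["ee_pos"],st["ft_force"],st["ft_torque"],st["grip_width"])
cv2.imwrite("pics/s14z.png",cv2.resize(im[150:210,240:320],None,fx=9,fy=9,interpolation=cv2.INTER_CUBIC))
```

```text
[0.52728316 0.11283158 0.04148114] [-1.23604488 -0.6793571   4.98425769] [-0.08771267  0.3109903   0.02388122] 0.6945816012050642
```

View pics/s14z.png

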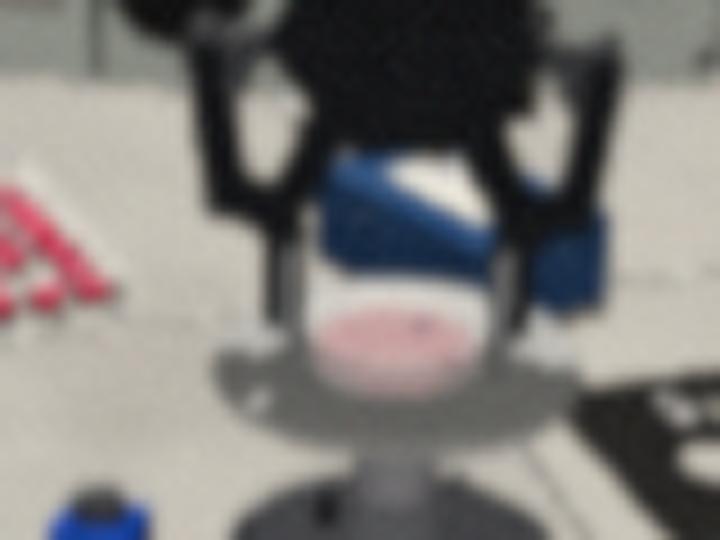

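Call:
{"api": "play_rows", "payload": {
  "plan": [
    {"claw": 0.6, "tx": -0.01, "ty": 0, "tz": 0, "twist": 0},
    {"claw": 0.72, "tx": 0, "ty": 0, "tz": 0, "twist": 0},
    {"claw": 0.8, "tx": 0, "ty": 0, "tz": 0, "twist": 0},
    {"claw": 0.9, "tx": 0, "ty": 0, "tz": 0, "twist": 0},
    {"claw": 0.9, "tx": 0, "ty": 0, "tz": 0, "twist": 0},
    {"claw": 0.9, "tx": -0.1, "ty": 0, "tz": 0, "twist": 0},
    {"claw": 0.9, "tx": -0.3, "ty": 0, "tz": 0, "twist": 0},
    {"claw": 0.9, "tx": -0.5, "ty": 0, "tz": 0, "twist": 0},
    {"claw": 0.9, "tx": -0.6, "ty": 0, "tz": 0, "twist": 0},
    {"claw": 0.9, "tx": -0.6, "ty": 0, "tz": 0, "twist": 0}
  ]
}}

```text
clock: 32.25
ee_pos: [0.5273, 0.1129, 0.1487]
tool_rot: [0.115, 0.697, -0.115, 0.698]
ft_force: [0.4, -0.4, 0.4]
grip_width: 0.902
```

Call:
{"api": "play_rows", "payload": {
  "plan": [
    {"claw": 0.9, "tx": -0.3, "ty": -0.3, "tz": 0, "twist": 0},
    {"claw": 0.9, "tx": 0, "ty": -0.6, "tz": 0, "twist": 0},
    {"claw": 0.9, "tx": 0, "ty": -0.6, "tz": 0, "twist": 0},
    {"claw": 0.9, "tx": 0, "ty": -0.4, "tz": 0, "twist": 0},
    {"claw": 0.9, "tx": 0, "ty": 0, "tz": 0, "twist": 0},
    {"claw": 0.9, "tx": 0, "ty": 0, "tz": 0, "twist": 0},
    {"claw": 0.9, "tx": 0, "ty": 0, "tz": 0, "twist": 0},
    {"claw": 0.9, "tx": 0, "ty": 0, "tz": 0, "twist": 0},
    {"claw": 0.9, "tx": 0, "ty": 0, "tz": 0, "twist": 0},
    {"claw": 0.9, "tx": 0, "ty": 0, "tz": 0, "twist": 0}
  ]
}}

```text
clock: 33.5
ee_pos: [0.4966, 0.0231, 0.1615]
tool_rot: [0.115, 0.698, -0.115, 0.698]
ft_force: [0.2, -0.5, -0.4]
grip_width: 0.9
```

Run:
```python
from h import *
for n in ("wrist","side"):
    st,im,d=snap(n,n+"15"); P=cloud(n,d,st); c=np.array((.5275,.113))
    rr=np.hypot(P[...,0]-c[0],P[...,1]-c[1]); m=(rr<.057)&(P[...,2]>.068)&(P[...,2]<.083)
    if n=="wrist": m&=rr>.036
    else: m&=rr>.036
    q=P[m]
    for _ in range(4):
        A=np.c_[q[:,:2]-c,np.ones(len(q))]; s=np.linalg.lstsq(A,q[:,2],rcond=None)[0]; e=q[:,2]-A@s; q=q[abs(e)<2.5*e.std()]
    print(n,"table deg",np.degrees(np.arctan(s[:2])).round(2),s[2].round(4),e.std().round(4),len(q))
    m=(rr<.045)&(P[...,2]>.085)&(P[...,2]<.1); q=P[m]; A=np.c_[q[:,:2]-c,np.ones(len(q))]; s=np.linalg.lstsq(A,q[:,2],rcond=None)[0]; print("dish",np.degrees(s[:2]).round(2),s[2].round(4),cv2.minEnclosingCircle(q[:,:2].astype(np.float32)),len(q))
    m=(rr<.08)&(P[...,2]>.066)&(P[...,2]<.1); print("tbl circ",cv2.minEnclosingCircle(P[m][:,:2].astype(np.float32)))
    if n=="wrist":
        h=cv2.cvtColor(im,cv2.COLOR_BGR2HSV); m=(((h[...,0]>160)|(h[...,0]<12))&(h[...,1]>30)&(h[...,1]<150)&(rr<.06)); v,u=np.nonzero(m); w=onplane(n,np.c_[u,v],.09,st); print("pink",cv2.minEnclosingCircle(w[:,:2].astype(np.float32)),w.mean(0))
print(st["clock"],st["ee_pos"],st["grip_width"])
```

```text
wrist table deg [0.34 0.92] 0.0767 0.0007 9439
dish [0.44 0.89] 0.0904 ((0.5261719822883606, 0.11027739197015762), 0.030209850519895554) 4833
tbl circ ((0.5276271104812622, 0.11149460077285767), 0.06034274771809578)
pink ((0.5260128974914551, 0.11032822728157043), 0.024401726201176643) [0.52605009 0.1109575  0.09      ]
side table deg [0.45 0.92] 0.0758 0.0009 265
dish [1.14 1.43] 0.0894 ((0.5246626734733582, 0.10928790271282196), 0.032538220286369324) 172
tbl circ ((0.5279902219772339, 0.11013517528772354), 0.06335213035345078)
33.55 [0.49661679 0.02302487 0.16151169] 0.900393643264377
```

View pics/wrist15.png

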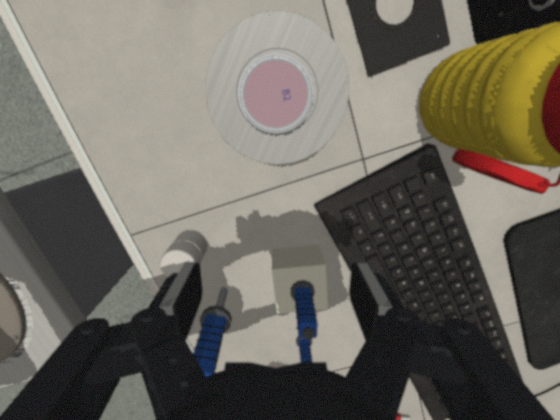

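View pics/side15.png

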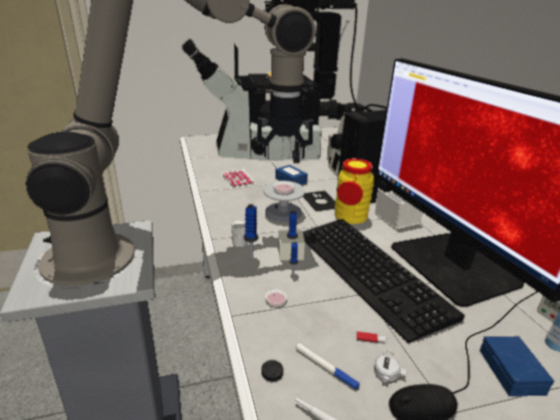

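The dish sits in the inner ring of the table, centred to about 2 mm and lying flat. The table leans about 1.0°, and the probe stands in its block. The gripper is clear of everything, so I'll hand the job in.

Run:
```python
from station import robot
print(robot.finish_job())
```

```text
the job is handed in; nothing more can be done
None
```

The job is handed in at about 33.6 s of the 72 s. The table is level to about 1.0°, the probe is back upright in its block, and the 60 mm dish is released flat in the middle of the table.

**What I did**
- **Touching:** I touched the table with the probe at four points, with an upward force of about 4 to 6 N at each. The readings gave a lean of 4.7°, high towards +x/−y, and the cameras gave the same figure.
- **Pressing:** I pressed twice with about 11 to 12 N. The first press turned only one pivot, so the second was made on the other axis.
- **Finishing:** I then returned the probe to its block and placed the dish, pressing with about 5 N before letting go.

**Last checks**
- **Level:** the wrist and side cameras both read 1.0° after the dish was set down, against the two-degree limit. The second press had gone slightly past level, and I left it there.
- **Top camera:** it read 1.2 to 1.8° before the dish was placed, but it is the noisiest view.
- **Dish:** it is within about 2 mm of the table's centre and lies flat on it by the wrist camera. The side camera gave a rougher reading that differs by less than 1°.
- **Probe:** it is upright in its block, and nothing else looked moved.

**What disagreed:** the real fingertips sit about 37 to 48 mm behind the stated TCP, depending on the opening. My first grip on the probe was therefore too high, so I put it back and gripped it again before touching the table.

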